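Load the steel test coupons on the orbital shaker and start it

ROBOT

A 6-joint arm with a two-finger parallel gripper is mounted at the origin on the work surface. World frame = base frame: x ahead of the robot, y to its left, z up, the work surface at z = 0. Lengths are in mm, angles in rad, forces in N, time in s.
With the tool pointing down it reaches from about 275 to 725 mm from the base axis. Payload 5.6 kg.
Tool frame: the origin (TCP) lies between the finger pads; the fingertips stand 19 mm ahead of it and the grasp point (between the pads) is the TCP; z points along the fingers, y is the line along which they close (so a half turn about z gives the same grasp; the last joint's range is limited). The gripper opens to 85 mm and grips with 20 to 120 N. Pads are 22 mm wide; open, the fingers measure 114 mm over their backs; the gripper's body (76 mm by 85 mm) begins 54 mm behind the grasp point. The pads swing forward as they close: fully open they stand 13 mm farther back than shut.
Start: joints at [0.285, 0.255, 0.108, 0, -1.424, -0.285], TCP at [549.994, 0.025, 250.283] pointing down, gripper open.
Joint ranges: [-2.95, 2.95], [-1.21, 1.97], [-1.09, 1.5], [-2.87, 1.71], [-2.94, -0.07], [-3.05, 3.05]. Speed limits (rad/s): [2.57, 2.57, 3.14, 3.14, 3.14, 3.14].

INTERFACE

Orientations are given as a 3x3 rotation matrix whose columns are the frame's x, y, z axes.
In Python, from workcell import * gives the robot as it stands.
- The arm moves only by the shell command python3 -m pendant 'ROWS'. ROWS is JSON, a list of rows, each a list of 5 numbers: the opening in per cent of the stroke, from 0 (shut) to 100 (fully open), then the shift along the tool's x, y, z in mm, then the turn about the tool's z in rad. In form: [[jaw, x, y, z, roll], ...]. A call has exactly 8 rows; each row shifts and turns the commanded pose from where the row before left it, along the tool's axes as they then stand; what a row does not reach is not made up. A row lasts 1/12 s, in which the tool goes at most 41.7 mm and 7.16 degrees, less where a joint would pass 70% of its speed; a pose out of reach is approached as far as the arm can. A call with a gripper value outside its range is refused whole. The fingers move at their own pace and stop on an object; the grip force is fixed at half the most. Time passes only in rows, so rows that do not move let the fingers close, or fill a call up. It gives the time, the measured TCP pose, the force, the opening and the grip force at its end, in the units of the state.
- get_obs(): the state, without advancing time (a new reading comes with each control period).
- snapshot(name): name is "scene" or "side" or "wrist"; returns a dict with "frame" (420x560x3 uint8, red, green, blue), "intrinsics" (3x3 intrinsics, pixels), "distortion" ([k1, k2, p1, p2, k3] as OpenCV has them; the pictures are not rectified), "R" (3x3) and "t" (3): a world point X has camera coordinates R X + t; the wrist camera has in their place "mount" (4x4, takes a point from camera to tool coordinates, whose origin is the TCP and whose axes are the flange's). Camera axes: x right, y down, z forward; pixel columns grow to the right and rows downward; lengths in mm; the calibration is good to about 2 mm. A picture is of the moment at which its call begins: read the wrist's pose just before it. There is no depth.
- sign_off(): hands the job in; it is judged then, once.
The state is a dict: "time_s": time; "qpos": joint angles; "joint_vel": joint speeds; "joint_torque": joint torques, N m; "tool_pos": TCP position; "tcp_rot": TCP orientation; "ft_force": force on the tool from outside, world axes, zero at the start; "torque": the same for the moment, N m; "finger_gap": opening from 0.0 (shut) to 1.0 (fully open); "grasp_force": force on a finger pad.
Only numpy, scipy, OpenCV 4.12 (cv2) and the standard library are available. Lean on these libraries where they do the work, as an engineer would, in place of code of your own. Each camera call takes 0.05 s, during which the arm holds its last target. There are 200 camera calls.

TASK

Load every thin steel test coupon on the bench onto the orbital shaker's platform, all lying flat on the black mat inside the rim and none on top of another; they are too thin to be picked up off the bench, so slide each one out over the bench's front edge until enough of it overhangs to be gripped there, and never press the gripper hard on the glass bench top. Only when all are loaded, slide the orange lock cover fully aside, press the green start button all the way down and let it go, then slide the cover back over it until it is fully shut. Leave the jar, the beaker and the bottle where they stand.

Things in the scene. Friction and masses are not known exactly. Their poses are not given: they have to be found in the camera images.
- table: The glass-topped bench itself (its origin is a point on the top face, 100 mm inside the front edge): its top face is the plane z = 0. The gripper must not press hard on it.
- bench_edge (a point): Mid-point of the bench's front edge (the side away from the robot), on the top face. The bench is a flat pale slab 35 mm thick, top at z = 0; the straight edge runs along world y, 1.3 m to either side of this point. Beyond it (greater x) is open air, where fingers may dip below the bench top; a coupon pushed over it falls to the floor.
- coupon0_center (a point): Centre (half-way up) of a loose steel test coupon (3 or 4 are present; None if absent): a flat grey plate 100 mm long (own x), 40 mm wide (own y), 1.5 mm thick (own z up), about 47 g, a dark dot near one end. Starts flat on the bench, long side roughly along world x. Pressed lightly with the fingertips it slides along with them over bench or mat.
- coupon1_center (a point): Centre (half-way up) of a loose steel test coupon (3 or 4 are present; None if absent): a flat grey plate 100 mm long (own x), 40 mm wide (own y), 1.5 mm thick (own z up), about 47 g, a dark dot near one end. Starts flat on the bench, long side roughly along world x. Pressed lightly with the fingertips it slides along with them over bench or mat.
- coupon2_center (a point): Centre (half-way up) of a loose steel test coupon (3 or 4 are present; None if absent): a flat grey plate 100 mm long (own x), 40 mm wide (own y), 1.5 mm thick (own z up), about 47 g, a dark dot near one end. Starts flat on the bench, long side roughly along world x. Pressed lightly with the fingertips it slides along with them over bench or mat.
- coupon3_center (a point): Centre (half-way up) of a loose steel test coupon (3 or 4 are present; None if absent): a flat grey plate 100 mm long (own x), 40 mm wide (own y), 1.5 mm thick (own z up), about 47 g, a dark dot near one end. Starts flat on the bench, long side roughly along world x. Pressed lightly with the fingertips it slides along with them over bench or mat.
- tray (a point): Centre of the top face of the black mat on the white orbital shaker's platform. Axes: x away from its control deck, y to the left along its length (turned up to 0.15 rad from world), z up. Mat 178 mm (x) by 288 mm (y), 85 mm above the bench; aluminium rim round it 6 mm wide, 8 mm above the mat. The control deck lies at -x, 55 mm above the bench, 80 mm deep. Shaker and platform stay put.
- lock (a joint): Orange sliding lock cover over the start button: 0 m is shut (covering the button), 0.060 m is fully aside; it opens along the shaker's +y, drags with about 1.5 N and stays where it is left. Shut, it hides and blocks the button.
- lock_rib (a point): Centre of the upright grip rib on the lock cover, moving with it: 10 mm thick along the shaker's y (the slide direction), 40 mm along its x, 18 mm high (9 mm above and below this point). It stands near the +y end of the cover plate, which is 64 mm (x) by 52 mm (y), its top face 9 mm below this point.
- start (a joint): Green round start button facing up: 0 m is up, 0.006 m fully pressed; springs back; about 5 N holds it fully down.
- start_top (a point): Centre of the top face of the green start button (32 mm diameter), 22 mm above the control deck, moving with it; black round housing, 48 mm diameter, 12 mm high, round it. With the lock cover fully aside the nearest part of the cover is 34 mm from this point, towards the shaker's +y.
- jar_center (a point): Centre of a small sample jar with a red cap, 46 mm diameter, 65 mm high, standing on the bench; to be left alone.
- beaker_center (a point): Centre of a glass beaker, about 68 mm across, 90 mm high, standing on the bench; to be left alone.
- bottle_center (a point): Centre of a white bottle with a blue cap, 60 mm diameter, 150 mm high, standing on the bench; to be left alone.
Things that resemble listed ones, but are neither listed nor needed, are in the scene too. What is shaped like the part that bears coupon0_center but blue is not meant.

How it is judged (in metres and radians):
On the way, in this order (a step that is already met when the one before it is completed fails the run):
1. every coupon present lies flat on the mat inside the rim, none on another (x of coupon0_center in the frame of tray between -0.08 and 0.08 m and y of coupon0_center in the frame of tray between -0.13 and 0.13 m and z of each of coupon0_center, coupon1_center, coupon2_center, coupon3_center in the frame of tray below 0.002 m and angle between each of coupon0_center, coupon1_center, coupon2_center, coupon3_center's own z axis and vertical below 0.012 rad and x of coupon1_center in the frame of tray between -0.08 and 0.08 m and y of coupon1_center in the frame of tray between -0.13 and 0.13 m and x of coupon2_center in the frame of tray between -0.08 and 0.08 m and y of coupon2_center in the frame of tray between -0.13 and 0.13 m and x of coupon3_center in the frame of tray between -0.08 and 0.08 m and y of coupon3_center in the frame of tray between -0.13 and 0.13 m and horizontal distance between each of coupon1_center, coupon2_center, coupon3_center and coupon0_center above 0.038 m and horizontal distance between each of coupon2_center, coupon3_center and coupon1_center above 0.038 m and horizontal distance between coupon3_center and coupon2_center above 0.038 m), for 0.2 s.
2. the lock cover is slid fully aside (value of joint lock above 0.05 m), for 0.1 s.
3. the start button is pressed fully down (value of joint start above 0.0048 m), for 0.05 s.
4. the start button is let go (value of joint start below 0.002 m), for 0.1 s.
5. the lock cover is slid shut again (value of joint lock below 0.005 m), for 0.1 s.
At the end, for the whole second after the job is handed in: Every coupon present lies flat on the mat (its centre within 80 mm in x and 130 mm in y of the mat's centre and less than 2 mm above the mat, tilt under 0.012 rad), coupon centres at least 38 mm apart; the button is up (under 2 mm) and the lock cover shut (under 5 mm) (all of step 1 and value of joint lock below 0.005 m and value of joint start below 0.002 m); the robot touches nothing.
It fails at once if the jar is shifted more than 20 mm or tipped (distance of jar_center from where it was at the start of the episode above 0.02 m or angle between jar_center's own z axis and vertical above 0.3 rad).
It fails at once if the beaker is shifted more than 20 mm or tipped (distance of beaker_center from where it was at the start of the episode above 0.02 m or angle between beaker_center's own z axis and vertical above 0.3 rad).
It fails at once if the bottle is shifted more than 20 mm or tipped (distance of bottle_center from where it was at the start of the episode above 0.02 m or angle between bottle_center's own z axis and vertical above 0.3 rad).
It fails at once if the start button is pressed while a coupon is still off the shaker (value of joint start above 0.0048 m and height (world z) of any of coupon0_center, coupon1_center, coupon2_center, coupon3_center below 0.04 m).
It fails at once if the fingers press on the bench top itself with over 40 N (contact force between the fingers and table above 40 N).
Of coupon0, coupon1, coupon2, coupon3 only 3 to 4 are there at a start; the rules pass over those that are not, and their reading is None.
At some moment in a run one of coupon0, coupon1, coupon2, coupon3 may be knocked a few centimetres aside while the robot is not near it.
It also fails if it takes over 210 s, if anything falls off the work surface, if the arm or the gripper's body presses on something with over 40 N, if the wrist force passes 120 N, or if a joint passes its speed limit or range.

## Working session

There is one attempt and no reset: what is moved stays moved. The work goes in short steps, Python scripts to look and compute and a shell command to move; the robot and the scene stay as the last step left them, time stands still between calls to the robot, and variables do not carry over. Pictures are saved under pics/ and viewed, at most 14 in all, crops included, and the job is handed in when it is done.

```bash
ls; mkdir -p pics; python3 - <<'E'
from workcell import *
import cv2,numpy as np
for n in("scene","side"):
    s=snapshot(n); cv2.imwrite(f"pics/{n}0.png",cv2.cvtColor(s["frame"],cv2.COLOR_RGB2BGR))
    print(n,s["intrinsics"],s["distortion"],np.array(s["R"]).round(3),s["t"])
s=snapshot("wrist");print(s["mount"]);cv2.imwrite("pics/wrist0.png",cv2.cvtColor(s["frame"],cv2.COLOR_RGB2BGR))
o=get_obs();print(o)
E
```

```text
pics
scene [[498.85913714   0.         277.155128  ]
 [  0.         498.85913714 208.09541806]
 [  0.           0.           1.        ]] [0.01659293 0.         0.         0.         0.        ] [[ 0.1    0.995 -0.003]
 [ 0.73  -0.075 -0.68 ]
 [-0.676  0.066 -0.734]] [ -39.34417941 -259.9644095  1574.67871344]
side [[453.04573763   0.         276.9307954 ]
 [  0.         453.04573763 219.24817857]
 [  0.           0.           1.        ]] [-0.08330305  0.          0.          0.          0.        ] [[ 0.978 -0.21  -0.02 ]
 [-0.151 -0.631 -0.761]
 [ 0.147  0.747 -0.649]] [-440.12589571  122.87812275 1292.38554296]
[[ 6.15084234e-05 -9.44930438e-01 -3.27271240e-01  8.47426561e+01]
 [ 9.99999951e-01 -4.27825915e-05  3.11469451e-04  2.68824922e-01]
 [-3.08318476e-04 -3.27271243e-01  9.44930388e-01 -1.22306033e+02]
 [ 0.00000000e+00  0.00000000e+00  0.00000000e+00  1.00000000e+00]]
{'time_s': 0.15, 'qpos': array([ 2.84619912e-01,  2.55613157e-01,  1.07337437e-01, -3.34886558e-04,
       -1.42390678e+00, -2.84583425e-01]), 'joint_vel': array([ 1.65237842e-04, -1.55311254e-03,  5.34458206e-03,  8.88021076e-05,
       -1.89553893e-04, -5.07293259e-04]), 'joint_torque': array([-1.13390255e-03, -3.86942518e+01,  2.38082260e+01,  5.36670327e+00,
       -4.55894769e-03,  1.90294440e-05]), 'tool_pos': array([5.49669439e+02, 5.92051733e-02, 2.49619474e+02]), 'tcp_rot': array([[-1.27062496e-05, -9.99998987e-01, -1.42341708e-03],
       [-9.99999997e-01,  1.28077127e-05, -7.12722880e-05],
       [ 7.12904465e-05,  1.42341617e-03, -9.99998984e-01]]), 'ft_force': array([-0.73386785,  0.49854088,  0.44490951]), 'torque': array([-0.02012336, -0.06069418, -0.00442449]), 'grasp_force': 0.0, 'finger_gap': 0.999191382914293}
```

View pics/scene0.png

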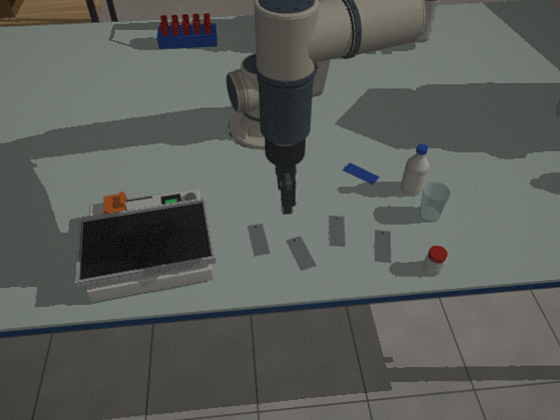

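View pics/side0.png

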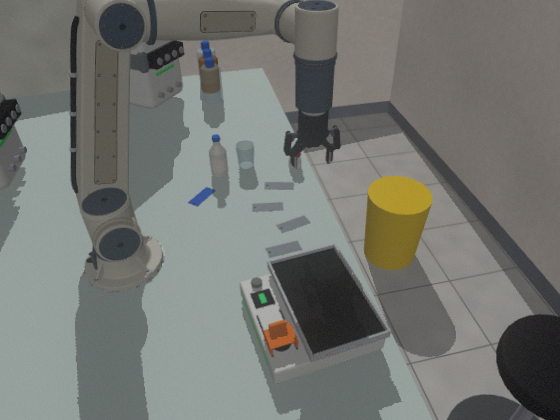

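```bash
cat > h.py <<'E'
from workcell import *
import cv2,numpy as np
def cam(n):
    o=get_obs(); s=snapshot(n)
    K,d=np.array(s["intrinsics"]),np.array(s["distortion"])
    if n=="wrist":
        M=np.array(s["mount"]); Rt=np.array(o["tcp_rot"])
        Rcw=Rt@M[:3,:3]; c=Rt@M[:3,3]+np.array(o["tool_pos"]); R=Rcw.T; t=-R@c
    else: R,t=np.array(s["R"]),np.array(s["t"])
    return dict(f=cv2.cvtColor(s["frame"],cv2.COLOR_RGB2BGR),K=K,d=d,R=R,t=t)
def px(c,P): return cv2.projectPoints(np.array(P,float).reshape(-1,1,3),cv2.Rodrigues(c["R"])[0],c["t"],c["K"],c["d"])[0][:,0]
def ray(c,uv):
    u=cv2.undistortPoints(np.array(uv,float).reshape(-1,1,2),c["K"],c["d"])[:,0]
    return -c["R"].T@c["t"], np.c_[u,np.ones(len(u))]@c["R"]
def w(c,uv,z=0.):
    o,D=ray(c,uv); return o+D*((z-o[2])/D[:,2:3])
def ortho(c,x0,x1,y0,y1,z,s=1.0):  # s px per mm; image right=+y, down=+x
    xs=np.arange(x0,x1,1/s); ys=np.arange(y0,y1,1/s)
    Y,X=np.meshgrid(ys,xs); p=px(c,np.stack([X,Y,0*X+z],-1).reshape(-1,3)).reshape(X.shape+(2,)).astype(np.float32)
    return cv2.remap(c["f"],p[...,0],p[...,1],cv2.INTER_CUBIC)
E
python3 - <<'E'
from h import *
c=cam("scene"); d=cam("side")
print("edge",w(c,[[70,319],[300,301],[500,287]]).round(1))
pts={"c":[[259,239],[301,253],[337,230],[383,246]]}
print("coupons",w(c,pts["c"]).round(1)); print("side",w(d,[[284,249],[293,224],[268,207],[280,186]]).round(1))
print("bottle/beaker/jar base",w(c,[[413,190],[431,216],[433,270]]).round(0).tolist())
print("mat corners",w(c,[[84,235],[204,204],[211,263],[82,274]],85).round(1), w(d,[[272,263],[321,252],[379,324],[313,352]],85).round(1))
im=ortho(c,480,800,-160,240,0,2); cv2.imwrite("pics/o1.png",im)
cv2.imwrite("pics/sh.png",np.hstack([cv2.resize(c["f"][180:310,70:220],None,fx=2.6,fy=2.6,interpolation=2)[:338],cv2.resize(d["f"][240:380,230:390],None,fx=2.4,fy=2.4,interpolation=2)[:338]][:2]) if 0 else cv2.resize(d["f"][240:380,230:390],None,fx=4.2,fy=4.2,interpolation=2))
E
```

```text
edge [[ 642.6 -485.7    0. ]
 [ 649.1   26.8    0. ]
 [ 658.   493.3    0. ]]
coupons [[457.9 -52.5   0. ]
 [512.9  47.3   0. ]
 [448.6 149.    0. ]
 [511.9 253.5   0. ]]
side [[460.  -53.    0. ]
 [511.6  48.7   0. ]
 [452.6 149.2   0. ]
 [515.2 252.3   0. ]]
bottle/beaker/jar base [[327.0, 384.0, 0.0], [426.0, 403.0, 0.0], [596.0, 354.0, 0.0]]
mat corners [[ 473.8 -458.6   85. ]
 [ 402.9 -181.5   85. ]
 [ 585.  -166.1   85. ]
 [ 585.8 -445.    85. ]] [[ 400.2 -181.4   85. ]
 [ 533.4 -171.8   85. ]
 [ 595.7 -423.3   85. ]
 [ 432.  -459.4   85. ]]
```

View pics/o1.png

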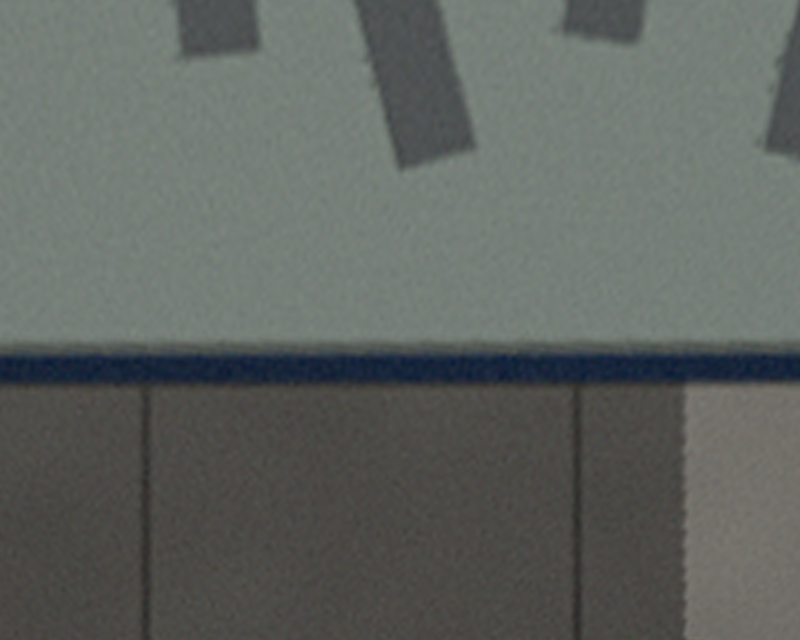

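View pics/sh.png

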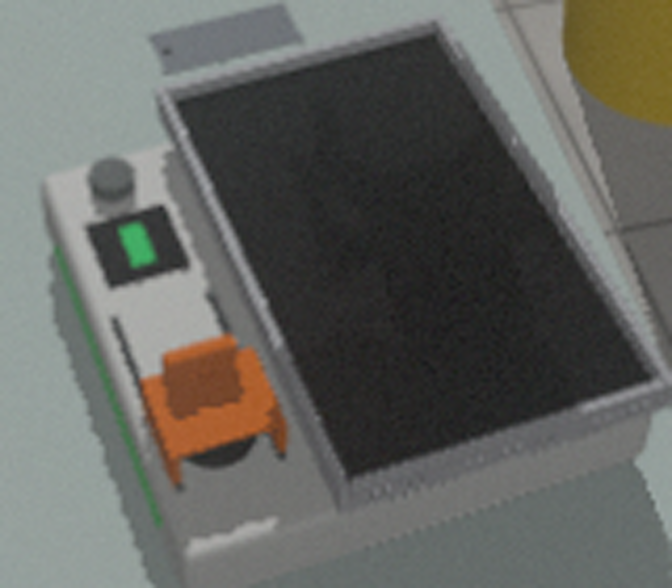

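```bash
cat >> h.py <<'E'
def coupons(c,x0=340,x1=660,y0=-150,y1=340,z=1.5,save=None):
    im=ortho(c,x0,x1,y0,y1,z,2); hsv=cv2.cvtColor(cv2.GaussianBlur(im,(5,5),0),cv2.COLOR_BGR2HSV)
    m=((hsv[...,2]<112)&(hsv[...,2]>50)&(hsv[...,1]<70)).astype(np.uint8)
    m=cv2.morphologyEx(m,cv2.MORPH_OPEN,np.ones((15,15)))
    out=[]
    for k in cv2.findContours(m,0,2)[0]:
        (a,b),(ww,hh),_=r=cv2.minAreaRect(k)
        L,W=max(ww,hh)/2,min(ww,hh)/2
        if not(80<L<115 and 30<W<55): continue
        p=cv2.boxPoints(r); e=[p[1]-p[0],p[2]-p[1]]; e=max(e,key=np.linalg.norm); e=e if e[1]>0 else -e
        out.append((x0+b/2,y0+a/2,np.arctan2(e[0],e[1]),L,W))
    if save: cv2.imwrite(save,im)
    return np.array(sorted(out,key=lambda q:q[1]))
E
python3 - <<'E'
from h import *
np.set_printoptions(suppress=True,precision=3)
c=cam("scene"); d=cam("side")
print(coupons(c,save="pics/o2.png"));print(coupons(d))
cr=np.array([[158,92],[440,22],[664,380],[347,487]])/4.2+[230,240]
print(w(d,cr,93))
g=c["f"][185:305,65:225]; cv2.imwrite("pics/sh2.png",cv2.resize(g,None,fx=4.8,fy=4.8,interpolation=2))
E
```

```text
[[458.442 -55.479   0.111 102.812  42.019]
 [512.058  45.288   0.266 103.142  43.151]
 [450.556 145.9    -0.154 104.117  44.503]
 [511.306 250.592  -0.24  103.54   43.044]
 [587.94  295.111   1.527  90.914  48.476]]
[]
[[ 388.719 -182.689   93.   ]
 [ 573.26  -163.539   93.   ]
 [ 605.489 -449.723   93.   ]
 [ 427.041 -473.486   93.   ]]
```

View pics/sh2.png

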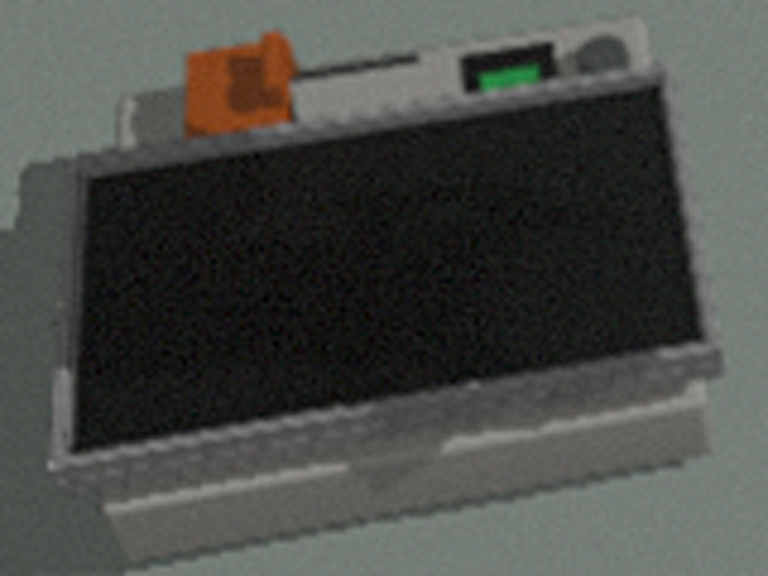

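```bash
python3 - <<'E'
from h import *
from scipy.optimize import least_squares
np.set_printoptions(suppress=True,precision=3)
c=cam("scene"); d=cam("side")
sp=np.array([[158,92],[440,22],[664,380],[347,487]])/4.2+[230,240]-.4
cp=np.array([[662,70],[718,352],[55,462],[80,157]])/4.8+[65,185]-.4
m=np.array([[-95,150],[95,150],[95,-150],[-95,-150]])
def P(q,m,z):
    R=np.array([[np.cos(q[2]),-np.sin(q[2])],[np.sin(q[2]),np.cos(q[2])]])
    return np.c_[m@R.T+q[:2],np.full(len(m),z)]
f=lambda q:np.r_[px(c,P(q,m,93))-cp,px(d,P(q,m,93))-sp].ravel()
r=least_squares(f,[500,-310,0]);print(r.x,f(r.x).reshape(-1,2))
# rib top edges: scene far/near ends; side ends
def tri(a,b):
    A=[];B=[]
    for k,uv in((c,a),(d,b)):
        o,D=ray(k,[uv]);D=D[0]/np.linalg.norm(D[0]);M=np.eye(3)-np.outer(D,D);A.append(M);B.append(M@o)
    return np.linalg.lstsq(np.vstack(A),np.hstack(B),rcond=None)[0]
q=r.x;R=np.array([[np.cos(q[2]),-np.sin(q[2])],[np.sin(q[2]),np.cos(q[2])]])
S=lambda x,y:(x/4.8+65-.4,y/4.8+185-.4); T=lambda x,y:(x/4.2+230-.4,y/4.2+240-.4)
for n,a,b in(("rib top -x",S(276,32),T(165,352)),("plate -x-y",S(187,60),T(163,455)),("plate -x+y",S(0,0),T(0,0))):
    X=tri(a,b);print(n,X,R.T@(X[:2]-q[:2]))
E
```

```text
[ 499.054 -315.088    0.116] [[ 2.912 -2.085]
 [ 1.392 -0.723]
 [-1.004  0.918]
 [-1.776 -0.584]
 [-0.548 -1.055]
 [ 0.457 -1.907]
 [ 3.226  1.172]
 [-1.722  1.507]]
rib top -x [ 354.056 -379.662  102.797] [-151.486  -47.394]
plate -x-y [ 344.526 -429.456   80.677] [-166.704  -95.754]
plate -x+y [ 371.465 -405.718  285.113] [-137.203  -75.287]
```

```bash
python3 -m pendant '[[30,38,6,-10,0],[30,38,6,-10,0],[30,38,6,-10,0],[30,38,6,-10,0],[30,38,6,-10,0],[30,38,6,-10,0],[30,38,6,-10,0],[30,38,6,-10,0]]'; python3 -m pendant '[[30,0,5,-30,0],[30,0,5,-30,0],[30,0,5,-30,0],[30,0,0,-10,0],[30,0,0,0,0],[30,0,0,0,0],[30,0,0,0,0],[30,0,0,0,0]]'; python3 - <<'E'
from h import *
import pickle
c=cam("wrist");pickle.dump(c,open("w1.pkl","wb"));cv2.imwrite("pics/w1.png",cv2.resize(c["f"],(800,600)));print(get_obs()["tool_pos"],c["K"],c["d"])
E
```

```text
time_s: 1.12
tool_pos: [501.3, -305.7, 331.0]
tcp_rot: [[0.0, -1.0, 0.0], [-1.0, -0.0, -0.0], [0.0, -0.0, -1.0]]
ft_force: [2.5, -0.2, -0.7]
finger_gap: 0.303
grasp_force: 0.0
time_s: 1.78
tool_pos: [487.0, -303.7, 428.9]
tcp_rot: [[0.0, -1.0, -0.002], [-1.0, -0.0, 0.001], [-0.001, 0.002, -1.0]]
ft_force: [-0.3, 0.4, -1.1]
finger_gap: 0.304
grasp_force: 0.0
[ 486.93614697 -303.76045276  429.06427865] [[367.12860796   0.         281.31153468]
 [  0.         367.12860796 207.92641639]
 [  0.           0.           1.        ]] [-0.0355365  0.         0.         0.         0.       ]
```

View pics/w1.png

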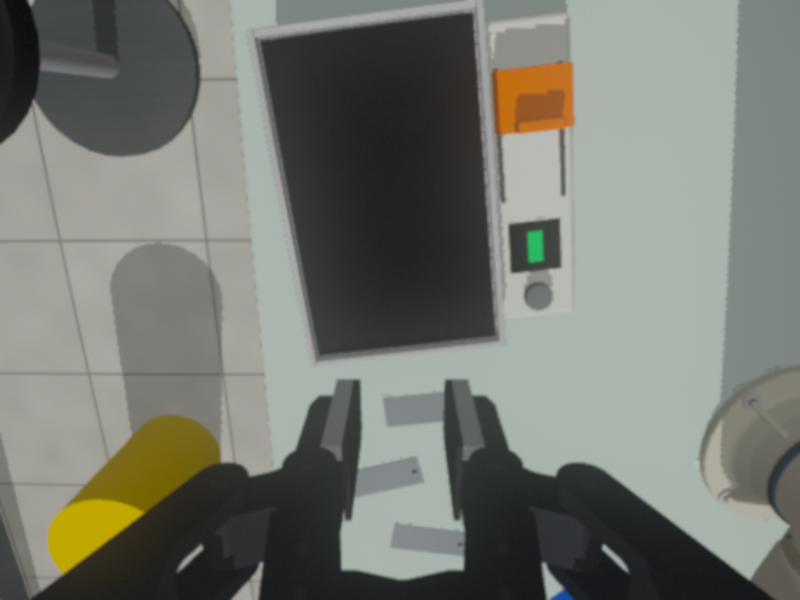

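```bash
cat > fit.py <<'E'
from h import *
import pickle
from scipy.optimize import least_squares
np.set_printoptions(suppress=True,precision=3)
c=pickle.load(open("w1.pkl","rb")); k=.7
U=lambda p:np.array(p,float)*k-.15
m=np.array([[95,-150],[-95,-150],[95,150],[-95,150]])
def P(q,m,z):
    R=np.array([[np.cos(q[2]),-np.sin(q[2])],[np.sin(q[2]),np.cos(q[2])]])
    return np.c_[m@R.T+q[:2],np.full(len(m),z)]
uv=U([[250,31],[483,-1],[315,363],[505,343]])
r=least_squares(lambda q:(px(c,P(q,m,93))-uv).ravel(),[500,-310,0]);q=r.x;print("tray",q,r.fun)
R=P([0,0,q[2]],np.eye(2),0)[:,:2].T
for n,p,z in(("rib",[541,124.5],102),("plate-y edge mid",[533,67],84),("plate+y mid",[538,130],84),("knob",[538,290],70),("coupon",[415,409],1.5)):
    X=w(c,U([p]),z)[0];print(n,X,R.T@(X[:2]-q[:2]))
s=cam("scene");s2=cam("side")
print(px(s,P(q,m,93)),px(s2,P(q,m,93)))
E
python3 fit.py
```

```text
tray [ 496.6   -317.282    0.121] [-2.357 -1.371  1.989 -1.822 -1.786  3.363  2.162  2.086]
rib [ 372.034 -382.173  102.   ] [-131.51   -49.322]
plate-y edge mid [ 377.703 -427.338   84.   ] [-131.354  -94.841]
plate+y mid [ 369.636 -377.406   84.   ] [-133.313  -44.299]
knob [ 353.845 -228.745   70.   ] [-130.978  105.179]
coupon [469.87  -55.551   1.5  ] [  5.174 263.042]
[[ 74.441 281.18 ]
 [ 78.466 216.328]
 [214.756 256.07 ]
 [204.275 196.248]] [[390.485 331.971]
 [310.112 358.271]
 [333.807 243.578]
 [265.64  261.433]]
```

```bash
python3 -m pendant '[[25,-31,6,26,0],[25,-31,6,26,0],[25,-31,6,26,0],[25,-31,6,26,0],[25,-31,6,26,0],[25,-31,6,26,0],[25,-31,6,26,0],[25,-31,6,26,0]]'; python3 -m pendant '[[25,0,0,30,-0.055],[25,0,0,30,-0.055],[25,0,0,30,0],[25,0,0,30,0],[25,0,0,30,0],[25,0,0,30,0],[25,0,0,0,0],[25,0,0,0,0]]';python3 - <<'E'
from h import *
o=get_obs();print(o["tool_pos"],o["ft_force"])
c=cam("wrist");cv2.imwrite("pics/w2.png",c["f"])
print(coupons(cam("scene")),coupons(cam("side")))
E
```

```text
time_s: 2.6
tool_pos: [437.9, -54.7, 221.1]
tcp_rot: [[-0.0, -1.0, 0.0], [-1.0, 0.0, 0.0], [-0.0, -0.0, -1.0]]
ft_force: [1.2, -0.5, -0.5]
finger_gap: 0.251
grasp_force: 0.0
time_s: 3.27
tool_pos: [438.0, -56.3, 41.8]
tcp_rot: [[0.11, -0.994, -0.004], [-0.994, -0.11, -0.001], [0.001, 0.004, -1.0]]
ft_force: [0.2, 0.7, 1.9]
finger_gap: 0.249
grasp_force: 0.0
[437.95180266 -56.32805176  41.75916984] [0.17018036 0.74722124 1.91249958]
[[ 5.12094040e+02  4.53067474e+01  2.64488280e-01  1.03600960e+02
   4.39781227e+01]
 [ 4.50440811e+02  1.45928284e+02 -1.49415806e-01  1.04680733e+02
   4.45836792e+01]
 [ 5.10936050e+02  2.50551392e+02 -2.40170941e-01  1.04473923e+02
   4.37579346e+01]
 [ 5.87941086e+02  2.95085815e+02  1.52915370e+00  9.08794785e+01
   4.85412102e+01]] []
```

View pics/w2.png

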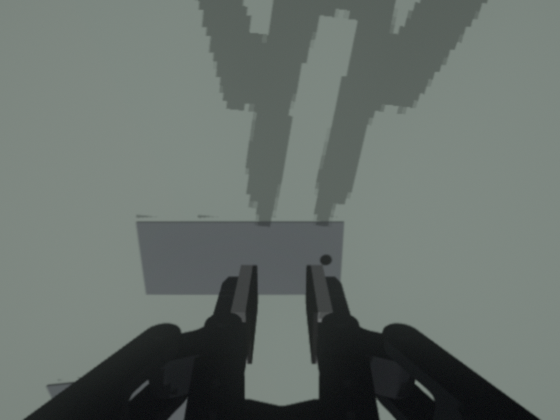

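```bash
python3 - <<'E'
from h import *
c=cam("wrist");p=w(c,[[137,222],[343,222],[339,294],[147,294]],1.5);print(p.round(1),p.mean(0))
E
python3 -m pendant '[[25,0,0,8,0],[25,0,0,8,0],[25,0,0,3,0],[25,0,0,1,0],[25,0,0,1,0],[25,0,0,0,0],[25,0,0,0,0],[25,0,0,0,0]]';python3 -m pendant '[[25,0,0,1,0],[25,0,0,0,0],[25,0,0,0,0],[25,0,0,0,0],[25,0,0,0,0],[25,0,0,0,0],[25,0,0,0,0],[25,0,0,0,0]]'
```

```text
[[512.3 -68.2   1.5]
 [413.1 -79.4   1.5]
 [408.4 -39.6   1.5]
 [507.9 -28.1   1.5]] [460.41944939 -53.81607663   1.5       ]
time_s: 4.13
tool_pos: [439.1, -56.0, 21.4]
tcp_rot: [[0.11, -0.994, 0.0], [-0.994, -0.11, 0.0], [0.0, -0.0, -1.0]]
ft_force: [-0.8, -1.0, 0.1]
finger_gap: 0.246
grasp_force: 0.0
time_s: 4.8
tool_pos: [439.3, -55.9, 20.6]
tcp_rot: [[0.11, -0.994, 0.001], [-0.994, -0.11, 0.0], [0.0, -0.001, -1.0]]
ft_force: [-1.2, 0.4, 5.8]
finger_gap: 0.251
grasp_force: 2.8
```

```bash
python3 -m pendant '[[25,0,0,0.5,0],[25,0,0,0,0],[25,0.6,-5,0,0],[25,1.1,-10,0,0],[25,1.1,-10,0,0],[25,1.1,-10,0,0],[25,0.6,-5,0,0],[25,0,0,0,0]]';python3 - <<'E'
from h import *
print(get_obs()["ft_force"]);c=cam("wrist");cv2.imwrite("pics/w3.png",c["f"])
E
```

```text
time_s: 5.47
tool_pos: [477.6, -56.9, 20.6]
tcp_rot: [[0.11, -0.994, -0.004], [-0.994, -0.11, -0.002], [0.001, 0.004, -1.0]]
ft_force: [-9.1, -1.3, 17.4]
finger_gap: 0.248
grasp_force: 9.1
[-9.08486911 -1.28373012 17.41311871]
```

View pics/w3.png

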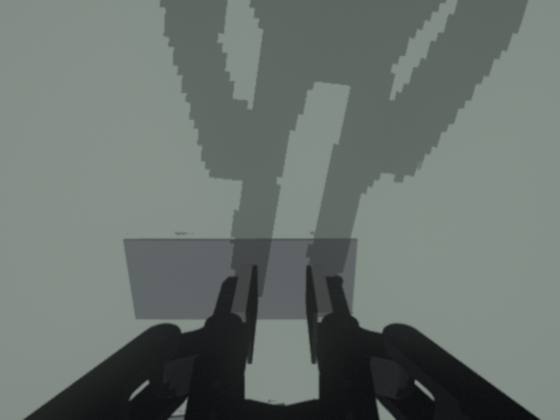

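```bash
python3 - <<'E'
from h import *
import pickle
np.set_printoptions(suppress=True,precision=1)
p=w(cam("wrist"),[[124,240],[357,240],[352,319],[135,319]],1.5);print(p,p.mean(0))
c=pickle.load(open("w1.pkl","rb"))
for n,c in(("w",c),("s",cam("scene"))):
  im=ortho(c,620,680,-100,-20,0,2).mean((1)); print(n,[(620+i/2,im[i]) for i in range(40,80,2)])
E
```

```text
[[545.6 -71.1   1.5]
 [447.9 -81.8   1.5]
 [443.  -42.6   1.5]
 [541.9 -31.6   1.5]] [494.6 -56.8   1.5]
w [(640.0, array([173.6, 181. , 170.7])), (641.0, array([173.5, 180.9, 170.6])), (642.0, array([173.4, 181. , 170.7])), (643.0, array([173.4, 181. , 170.7])), (644.0, array([173.3, 180.9, 170.6])), (645.0, array([172.6, 180.1, 169.9])), (646.0, array([170. , 177.6, 167.7])), (647.0, array([165.4, 173. , 164.5])), (648.0, array([159.2, 166.8, 160.9])), (649.0, array([154.4, 161.9, 159.1])), (650.0, array([152.9, 160.3, 159.8])), (651.0, array([153.2, 160.5, 161.1])), (652.0, array([153.5, 161. , 161.7])), (653.0, array([153.6, 161.2, 161.7])), (654.0, array([153.7, 161.2, 161.6])), (655.0, array([153.6, 161.1, 161.6])), (656.0, array([153.5, 161.1, 161.6])), (657.0, array([153.6, 161. , 161.5])), (658.0, array([153.8, 161.1, 161.4])), (659.0, array([153.7, 161.1, 161.4]))]
s [(640.0, array([118.7, 125.4, 116.4])), (641.0, array([119. , 125.3, 116.3])), (642.0, array([119.3, 125.6, 116.8])), (643.0, array([119.4, 125.9, 117.3])), (644.0, array([119.3, 126. , 117.5])), (645.0, array([119.3, 126.2, 117.7])), (646.0, array([119.5, 126.5, 118. ])), (647.0, array([119.5, 126.4, 118. ])), (648.0, array([118.3, 125. , 116.8])), (649.0, array([115.1, 121.6, 113.7])), (650.0, array([108.6, 115.1, 107.8])), (651.0, array([ 99.5, 106. ,  99.5])), (652.0, array([90.3, 96.5, 90.5])), (653.0, array([83.9, 89.2, 83.6])), (654.0, array([81.1, 85.2, 79.4])), (655.0, array([79.8, 81.4, 75. ])), (656.0, array([77.9, 74.8, 66.8])), (657.0, array([73.9, 64.3, 54. ])), (658.0, array([68. , 51.9, 39.6])), (659.0, array([61.5, 41.5, 28.3]))]
```

```bash
python3 -m pendant '[[25,0.6,-5,0,0],[25,1.1,-10,0,0.027],[25,0.8,-10,0,0.027],[25,0.5,-10,0,0.027],[25,0.2,-10,0,0.027],[25,0,-10,0,0],[25,0,-10,0,0],[25,0,-10,0,0]]';python3 -m pendant '[[25,0,-10,0,0],[25,0,-10,0,0],[25,0,-10,0,0],[25,0,-10,0,0],[25,0,-10,0,0],[25,0,-5,0,0],[25,0,0,0,0],[25,0,0,0,0]]';python3 - <<'E'
from h import *
print(get_obs()["ft_force"]);c=cam("wrist");cv2.imwrite("pics/w4.png",c["f"])
E
```

```text
time_s: 6.28
tool_pos: [552.5, -56.6, 20.6]
tcp_rot: [[0.002, -1.0, -0.004], [-1.0, -0.002, -0.001], [0.001, 0.004, -1.0]]
ft_force: [-10.2, 0.4, 16.5]
finger_gap: 0.252
grasp_force: 7.9
time_s: 6.95
tool_pos: [609.3, -56.4, 20.7]
tcp_rot: [[0.002, -1.0, -0.0], [-1.0, -0.002, -0.001], [0.001, 0.0, -1.0]]
ft_force: [-3.0, -1.4, 9.5]
finger_gap: 0.255
grasp_force: 4.4
[-3.01373651 -1.37416905  9.50550155]
```

View pics/w4.png

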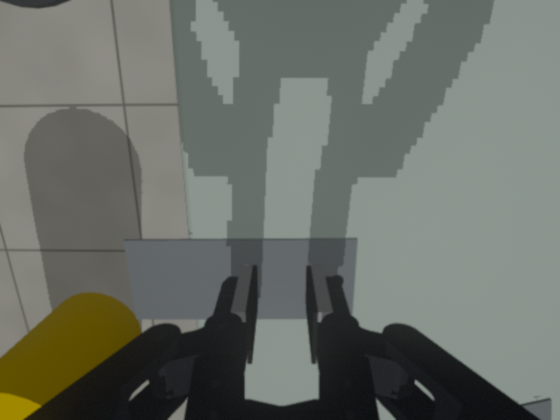

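```bash
python3 -m pendant '[[25,0,-5,0,0],[25,0,-5,0,0],[25,0,0,0,0],[25,0,0,-5,0],[25,0,0,-20,0],[60,0,0,-10,0.12],[80,0,0,0,0.12],[80,0,0,0,0.12]]';python3 -m pendant '[[80,0,0,0,0.12],[80,0,0,0,0.12],[80,0,0,0,0.12],[80,0,0,0,0.12],[80,0,0,0,0.12],[80,0,0,0,0.12],[80,0,0,0,0.12],[80,0,0,0,0.12]]';python3 -m pendant '[[80,0,0,0,0.12],[80,0,0,0,0.12],[80,-15,0,0,0.011],[80,-15,0,0,0],[80,-16,0,0,0],[80,0,0,0,0],[80,0,0,0,0],[80,0,0,0,0]]';python3 - <<'E'
from h import *
o=get_obs();print(o["tool_pos"],o["tcp_rot"].round(3));c=cam("wrist");cv2.imwrite("pics/w5.png",c["f"])
E
```

```text
time_s: 7.67
tool_pos: [619.9, -55.6, 55.5]
tcp_rot: [[-0.356, -0.934, 0.002], [-0.934, 0.356, 0.0], [-0.001, -0.001, -1.0]]
ft_force: [-0.4, 0.4, -1.5]
finger_gap: 0.667
grasp_force: 0.0
time_s: 8.33
tool_pos: [619.2, -55.6, 54.3]
tcp_rot: [[-0.97, -0.244, -0.001], [-0.244, 0.97, 0.0], [0.0, 0.0, -1.0]]
ft_force: [0.1, 0.2, 0.0]
finger_gap: 0.801
grasp_force: 0.0
time_s: 9.0
tool_pos: [664.8, -55.4, 54.2]
tcp_rot: [[-1.0, -0.002, -0.001], [-0.002, 1.0, 0.0], [0.001, 0.0, -1.0]]
ft_force: [-0.3, -0.7, -0.4]
finger_gap: 0.799
grasp_force: 0.0
[664.81389941 -55.43089028  54.24695119] [[-1.    -0.002 -0.001]
 [-0.002  1.     0.   ]
 [ 0.001  0.    -1.   ]]
```

View pics/w5.png

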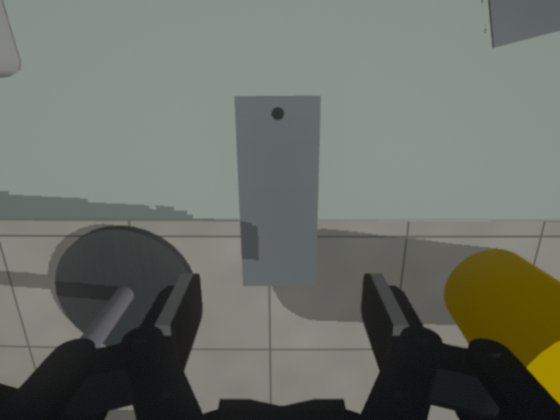

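```bash
python3 - <<'E'
from h import *
c=cam("wrist");print(w(c,[[281,219.5]],0).round(1),w(c,[[243,286],[318,286],[235,97],[321,97]],1.5).round(1))
E
python3 -m pendant '[[80,0,0,10,0],[80,0,0,10,0],[80,0,0,10,0],[80,0,0,10,0],[20,0,0,0,0],[20,0,0,0,0],[20,0,0,0,0],[20,0,0,0,0]]'; python3 -m pendant '[[20,0,0,0,0],[20,0,0,0,0],[20,0,0,0,0],[20,0,0,0,0],[20,0,0,-2,0],[20,0,0,-4,0],[20,0,0,-4,0],[20,0,0,0,0]]'
```

```text
[[647.4 -55.9   0. ]] [[685.7 -76.6   1.5]
 [685.7 -35.6   1.5]
 [586.7 -77.1   1.5]
 [586.7 -37.6   1.5]]
time_s: 9.77
tool_pos: [665.8, -55.5, 15.3]
tcp_rot: [[-1.0, -0.002, 0.001], [-0.002, 1.0, -0.0], [-0.001, -0.0, -1.0]]
ft_force: [0.4, 1.4, -0.8]
finger_gap: 0.424
grasp_force: 59.9
time_s: 10.43
tool_pos: [666.2, -55.5, 26.2]
tcp_rot: [[-1.0, -0.002, 0.002], [-0.002, 1.0, -0.0], [-0.002, -0.0, -1.0]]
ft_force: [0.4, 0.0, 0.0]
finger_gap: 0.425
grasp_force: 59.9
```

```bash
python3 -m pendant '[[20,0,0,-20,0],[20,0,0,-30,0],[20,0,0,-35,0],[20,5,-7,-30,0],[20,10,-30,0,0],[20,10,-30,0,0],[20,10,-30,0,0],[20,10,-30,0,0]]'; python3 -m pendant '[[20,10,-30,0,0],[20,15,-35,0,0],[20,15,-35,0,0],[20,15,-35,0,0],[20,15,-35,0,0],[20,10,-30,0,0],[20,10,-30,0,0],[20,0,0,0,-0.12]]';python3 -m pendant '[[20,0,0,0,0],[20,0,0,0,0],[20,0,0,0,0],[20,0,0,0,0],[20,0,0,0,0],[20,0,0,0,0],[20,0,0,0,0],[20,0,0,0,0]]';python3 - <<'E'
from h import *
c=cam("wrist");cv2.imwrite("pics/w6.png",cv2.resize(c["f"],(800,600)))
E
```

```text
time_s: 11.1
tool_pos: [620.1, -183.5, 140.3]
tcp_rot: [[-1.0, -0.002, 0.001], [-0.002, 1.0, 0.0], [-0.001, 0.0, -1.0]]
ft_force: [0.9, -0.6, -0.7]
finger_gap: 0.428
grasp_force: 60.0
time_s: 11.77
tool_pos: [528.3, -417.7, 139.6]
tcp_rot: [[-0.993, -0.116, -0.001], [-0.116, 0.993, -0.001], [0.001, -0.001, -1.0]]
ft_force: [-0.3, 1.1, -0.3]
finger_gap: 0.426
grasp_force: 60.0
time_s: 12.43
tool_pos: [531.2, -412.4, 139.8]
tcp_rot: [[-0.993, -0.122, 0.0], [-0.122, 0.993, -0.0], [-0.0, -0.0, -1.0]]
ft_force: [-0.6, 0.5, -0.3]
finger_gap: 0.421
grasp_force: 60.0
```

View pics/w6.png

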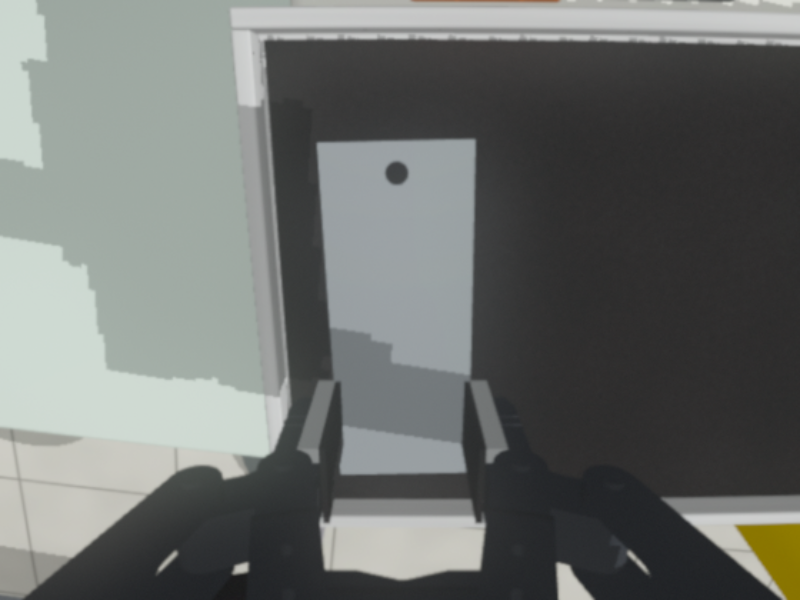

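```bash
python3 - <<'E'
from h import *
np.set_printoptions(suppress=True,precision=1)
c=cam("wrist");q=np.array([497.5,-316.5]);a=.12;R=np.array([[np.cos(a),-np.sin(a)],[np.sin(a),np.cos(a)]])
U=lambda p:np.array(p)*.7-.15
for n,p,z in(("-x edge",[[270,42],[780,46]],85),("-y edge",[[268,60],[288,380]],85),("coupon",[[318,142],[475,139],[470,472],[342,474]],126)):
    print(n,(w(c,U(p),z)[:,:2]-q)@R)
E
```

```text
-x edge [[ -84.9 -140.6]
 [ -85.3   18.9]]
-y edge [[ -79.7 -141.6]
 [  31.7 -142.8]]
coupon [[ -56.8 -120.7]
 [ -57.6  -81.5]
 [  41.9  -78.3]
 [  42.7 -118.3]]
```

```bash
python3 -m pendant '[[20,0,1,10,0],[20,0,0,10,0],[20,0,0,8,0],[20,0,0,4,0],[20,0,0,2,0],[20,0,0,0,0],[20,0,0,0,0],[20,0,0,0,0]]'; python3 -m pendant '[[53,0,0,0,0],[53,0,0,0,0],[53,0,0,0,0],[53,0,0,0,0],[53,0,0,-10,0],[53,0,0,-30,0],[53,0,0,-30,0],[53,0,0,0,0]]';python3 - <<'E'
from h import *
c=cam("wrist");cv2.imwrite("pics/w7.png",c["f"])
im=c["f"];m=(cv2.GaussianBlur(im,(5,5),0).min(2)>75).astype(np.uint8)
for k in cv2.findContours(m[:, :],0,2)[0]:
    if cv2.contourArea(k)>2000: print(cv2.minAreaRect(k),cv2.contourArea(k))
E
```

```text
time_s: 13.2
tool_pos: [531.2, -411.9, 106.3]
tcp_rot: [[-0.993, -0.122, 0.001], [-0.122, 0.993, -0.001], [-0.001, -0.001, -1.0]]
ft_force: [-0.4, 0.4, -0.7]
finger_gap: 0.427
grasp_force: 60.0
time_s: 13.87
tool_pos: [533.1, -414.1, 184.3]
tcp_rot: [[-0.992, -0.122, 0.01], [-0.122, 0.992, -0.008], [-0.009, -0.009, -1.0]]
ft_force: [0.4, -0.8, 2.4]
finger_gap: 0.529
grasp_force: 0.0
((469.5, 359.0), (114.0, 179.0), 90.0) 6348.0
((282.0, 353.5), (105.0, 136.0), 90.0) 11394.0
((284.0, 166.5), (161.0, 72.0), 90.0) 10803.0
((279.5, 209.5), (419.0, 559.0), 90.0) 87657.5
```

```bash
cat >> h.py <<'E'
Q=np.array([497.5,-316.5]);A=.12;RT=np.array([[np.cos(A),-np.sin(A)],[np.sin(A),np.cos(A)]])
def T(X): return (np.atleast_2d(X)[:,:2]-Q)@RT
E
python3 - <<'E'
from h import *
c=cam("wrist");print(T(w(c,[[284,166.5],[284,86],[284,247]],86.5)).round(1))
s=cam("scene");print(coupons(s).round(2)); print(get_obs()["qpos"].round(2))
E
```

```text
[[-12.2 -99.4]
 [-58.4 -99.6]
 [ 41.2 -99.2]]
[[ 5.1205e+02  4.5310e+01  2.6000e-01  1.0380e+02  4.3800e+01]
 [ 4.5044e+02  1.4575e+02 -1.5000e-01  1.0481e+02  4.5030e+01]
 [ 5.1110e+02  2.5070e+02 -2.4000e-01  1.0449e+02  4.3890e+01]
 [ 5.8769e+02  2.9488e+02  1.5300e+00  9.1430e+01  4.8940e+01]]
[-0.43  0.52  0.33 -0.   -1.37 -1.02]
```

```bash
python3 -m pendant '[[53,-1.4,38,0,0],[53,-1.4,38,0,0],[53,-1.4,38,0,0],[53,-1.4,38,0,0],[53,-1.4,38,0,0],[53,-1.4,38,0,0],[53,-1.4,38,0,0],[25,-1.4,38,0,0]]';python3 -m pendant '[[25,-1.4,38,0,0],[25,-1.4,38,0,0],[25,-1.4,38,0,0],[25,-1.3,36,0,0],[25,0,0,10,-0.122],[25,0,0,10,-0.122],[25,0,0,10,-0.122],[25,0,0,10,-0.122]]';python3 -m pendant '[[25,0,0,10,-0.122],[25,0,0,10,-0.122],[25,0,0,10,-0.122],[25,0,0,10,-0.122],[25,0,0,10,-0.122],[25,0,0,10,-0.122],[25,0,0,10,-0.122],[25,0,0,10,-0.122]]';python3 -m pendant '[[25,0,0,0,-0.122],[25,0,0,0,-0.122],[25,0,0,0,-0.006],[25,0,0,0,0],[25,0,0,0,0],[25,0,0,0,0],[25,0,0,0,0],[25,0,0,0,0]]'
cat >> h.py <<'E'
def wc(z=1.5,lo=60,hi=125):
    """coupon outline in wrist view: grey, bluish vs bench"""
    c=cam("wrist");f=cv2.GaussianBlur(c["f"],(5,5),0).astype(int)
    m=(((f[...,0]-f[...,1])>=-1)&(f.max(2)>50)).astype(np.uint8); m=cv2.morphologyEx(m,cv2.MORPH_OPEN,np.ones((9,9)))
    out=[]
    for k in cv2.findContours(m,0,2)[0]:
        if cv2.contourArea(k)>3000:
            r=cv2.minAreaRect(w(c,k[:,0],z)[:,:2].astype(np.float32)); out.append(r)
    return c,out
E
python3 - <<'E'
from h import *
c,o=wc();print(o);cv2.imwrite("pics/w8.png",c["f"]);print(get_obs()["tool_pos"])
f=c["f"];print(f[250,280],f[20,20],f[230,180])
E
```

```text
time_s: 14.68
tool_pos: [503.9, -106.9, 175.0]
tcp_rot: [[-0.993, -0.121, -0.002], [-0.121, 0.993, 0.0], [0.002, 0.0, -1.0]]
ft_force: [0.5, 1.0, -1.0]
finger_gap: 0.404
grasp_force: 0.0
time_s: 15.35
tool_pos: [491.5, 41.2, 134.6]
tcp_rot: [[-0.816, -0.578, -0.002], [-0.578, 0.816, -0.0], [0.002, 0.001, -1.0]]
ft_force: [0.6, -0.3, 0.1]
finger_gap: 0.251
grasp_force: 0.0
time_s: 16.02
tool_pos: [491.5, 40.7, 54.6]
tcp_rot: [[0.021, -1.0, -0.002], [-1.0, -0.021, -0.001], [0.001, 0.002, -1.0]]
ft_force: [0.0, 0.7, -0.4]
finger_gap: 0.249
grasp_force: 0.0
time_s: 16.68
tool_pos: [492.3, 40.9, 55.8]
tcp_rot: [[0.261, -0.965, 0.0], [-0.965, -0.261, 0.0], [-0.0, -0.0, -1.0]]
ft_force: [-0.2, -1.0, 0.2]
finger_gap: 0.245
grasp_force: 0.0
[((508.2919006347656, 55.677162170410156), (98.58477783203125, 60.48268508911133), 15.114821434020996)]
[492.34206727  40.96422558  55.83013126]
[92 90 86] [125 131 121] [94 93 87]
```

```bash
python3 -m pendant '[[25,0,0,12,0],[25,0,0,12,0],[25,0,0,7,0],[25,0,0,2,0],[25,0,0,1,0],[25,0,0,1,0],[25,0,0,0.5,0],[25,0,0,0,0]]';python3 -m pendant '[[25,0,0,0,0],[25,1.3,-5,0,0],[25,2.6,-9.7,0,0.044],[25,2.2,-9.8,0,0.044],[25,1.7,-9.8,0,0.044],[25,1.3,-9.9,0,0.044],[25,0.9,-10,0,0.044],[25,0.4,-10,0,0.043]]';python3 -m pendant '[[25,0,-10,0,0],[25,0,-10,0,0],[25,0,-10,0,0],[25,0,-10,0,0],[25,0,-10,0,0],[25,0,-8,0,0],[25,0,0,0,0],[25,0,0,0,0]]';python3 - <<'E'
from h import *
np.set_printoptions(suppress=True,precision=1)
c,o=wc();print(o);cv2.imwrite("pics/w9.png",c["f"]);print(get_obs()["tool_pos"])
E
```

```text
time_s: 17.4
tool_pos: [492.7, 41.1, 20.7]
tcp_rot: [[0.262, -0.965, 0.001], [-0.965, -0.262, 0.0], [-0.0, -0.001, -1.0]]
ft_force: [-0.1, 0.4, -0.6]
finger_gap: 0.249
grasp_force: 0.0
time_s: 18.07
tool_pos: [557.9, 41.0, 20.7]
tcp_rot: [[-0.0, -1.0, -0.001], [-1.0, 0.0, -0.0], [0.0, 0.001, -1.0]]
ft_force: [-2.9, 0.1, 4.0]
finger_gap: 0.254
grasp_force: 2.1
time_s: 18.73
tool_pos: [616.8, 41.3, 20.7]
tcp_rot: [[0.002, -1.0, 0.002], [-1.0, -0.002, 0.0], [-0.0, -0.002, -1.0]]
ft_force: [1.0, -0.4, 1.8]
finger_gap: 0.25
grasp_force: 1.1
[((618.6426391601562, 44.1050910949707), (98.70814514160156, 39.66263198852539), 6.261655807495117)]
[616.4  41.4  20.7]
```

```bash
python3 -m pendant '[[25,0,0,-6,0],[25,2,10,0,-0.109],[25,0,9,0,0],[25,0,0,0,0],[25,0,0,5,0],[25,0,0,1.7,0],[25,0,0,0,0],[25,0,0,0,0]]';python3 - <<'E'
from h import *
print(get_obs()["ft_force"],get_obs()["tool_pos"]);c,o=wc();print(o)
E
```

```text
time_s: 19.45
tool_pos: [596.8, 38.4, 20.7]
tcp_rot: [[0.111, -0.994, 0.0], [-0.994, -0.111, -0.0], [0.0, -0.0, -1.0]]
ft_force: [-4.3, 1.6, 10.0]
finger_gap: 0.254
grasp_force: 5.4
[-4.29827204  1.58708008  9.99382085] [596.75920226  38.43045467  20.66167578]
[((618.1353759765625, 44.25160598754883), (98.49993133544922, 39.33973693847656), 6.445148468017578)]
```

```bash
python3 -m pendant '[[25,0.5,-4,0,0.02],[25,0.5,-5,0,0.03],[25,0.3,-5,0,0.03],[25,0,-4,0,0.031],[25,0,0,0,0],[25,0,0,0,0],[25,0,0,0,0],[25,0,0,0,0]]';python3 - <<'E'
from h import *
print(get_obs()["ft_force"],get_obs()["tool_pos"]);c,o=wc();print(o)
E
```

```text
time_s: 20.17
tool_pos: [615.1, 38.2, 20.7]
tcp_rot: [[-0.0, -1.0, 0.001], [-1.0, 0.0, -0.0], [0.0, -0.001, -1.0]]
ft_force: [-3.0, 0.8, 9.4]
finger_gap: 0.25
grasp_force: 4.7
[-3.02827313  0.82096983  9.38093023] [615.12598555  38.18362396  20.6590871 ]
[((637.021728515625, 41.29429626464844), (39.50401306152344, 98.70846557617188), 89.80707550048828)]
```

```bash
python3 -m pendant '[[25,0,0,-5,0],[25,0,0,-15,0],[25,0,0,-15,0],[60,0,0,0,0.12],[80,0,0,0,0.12],[80,0,0,0,0.12],[80,0,0,0,0.12],[80,0,0,0,0.12]]';python3 -m pendant '[[80,0,0,0,0.12],[80,0,0,0,0.12],[80,0,0,0,0.12],[80,0,0,0,0.12],[80,0,0,0,0.12],[80,0,0,0,0.12],[80,0,0,0,0.12],[80,0,0,0,0.12]]';python3 -m pendant '[[80,-16,3,0,0.011],[80,-17,0,0,0],[80,-17.5,0,0,0],[80,0,0,0,0],[80,0,0,0,0],[80,0,0,0,0],[80,0,0,0,0],[80,0,0,0,0]]';python3 - <<'E'
from h import *
np.set_printoptions(suppress=True,precision=1)
print(get_obs()["tool_pos"]);c=cam("wrist");f=c["f"]
cv2.imwrite("pics/w10.png",f);n=[int(v) for v in f[270,:,1]];print(n[200:360:4]);print([int(v) for v in f[60:320:6,280,1]])
E
```

```text
time_s: 20.88
tool_pos: [614.8, 38.4, 54.2]
tcp_rot: [[-0.57, -0.822, -0.0], [-0.822, 0.57, 0.0], [0.0, 0.0, -1.0]]
ft_force: [1.0, 0.0, -0.3]
finger_gap: 0.801
grasp_force: 0.0
time_s: 21.55
tool_pos: [614.8, 38.4, 54.2]
tcp_rot: [[-1.0, -0.004, -0.001], [-0.004, 1.0, -0.0], [0.001, -0.0, -1.0]]
ft_force: [-0.1, 0.4, -1.3]
finger_gap: 0.799
grasp_force: 0.0
time_s: 22.22
tool_pos: [664.6, 41.5, 54.7]
tcp_rot: [[-1.0, 0.0, -0.0], [0.0, 1.0, -0.0], [0.0, -0.0, -1.0]]
ft_force: [0.2, 0.0, 0.5]
finger_gap: 0.802
grasp_force: 0.0
[664.6  41.5  54.7]
[129, 129, 129, 130, 130, 131, 130, 130, 130, 110, 96, 95, 100, 99, 99, 100, 99, 99, 99, 99, 99, 99, 98, 99, 99, 98, 99, 99, 98, 98, 98, 96, 96, 96, 95, 95, 94, 94, 94, 93]
[146, 146, 147, 146, 146, 146, 144, 103, 104, 50, 72, 102, 102, 102, 101, 101, 101, 102, 100, 101, 101, 100, 100, 100, 99, 99, 100, 100, 99, 99, 100, 98, 98, 98, 99, 99, 99, 99, 98, 98, 98, 98, 97, 98]
```

```bash
python3 -m pendant '[[80,0,0,10,0],[80,0,0,10,0],[80,0,0,10,0],[80,0,0,10,0],[20,0,0,0,0],[20,0,0,0,0],[20,0,0,0,0],[20,0,0,0,0]]'; python3 -m pendant '[[20,0,0,0,0],[20,0,0,0,0],[20,0,0,0,0],[20,0,0,0,0],[20,0,0,-2,0],[20,0,0,-4,0],[20,0,0,-4,0],[20,0,0,0,0]]'
```

```text
time_s: 22.93
tool_pos: [665.6, 41.5, 15.1]
tcp_rot: [[-1.0, 0.0, 0.001], [0.0, 1.0, 0.0], [-0.001, 0.0, -1.0]]
ft_force: [-0.3, 0.1, -0.9]
finger_gap: 0.427
grasp_force: 59.9
time_s: 23.6
tool_pos: [666.0, 41.6, 26.0]
tcp_rot: [[-1.0, -0.0, 0.002], [-0.0, 1.0, 0.0], [-0.002, 0.0, -1.0]]
ft_force: [0.3, 0.0, -0.6]
finger_gap: 0.428
grasp_force: 59.9
```

```bash
python3 -m pendant '[[20,0,0,-20,0],[20,0,0,-30,0],[20,0,0,-35,0],[20,0,0,-30,0],[20,12,-32,0,0],[20,12,-32,0,0],[20,12,-32,0,0],[20,12,-32,0,0]]'; python3 -m pendant '[[20,12,-32,0,0],[20,12,-32,0,0],[20,12,-32,0,0],[20,12,-33,0,0],[20,12,-33,0,0],[20,12,-33,0,0],[20,12,-33,0,0],[20,10,-32,0,0]]';python3 -m pendant '[[20,0,0,0,-0.12],[20,0,0,0,0],[20,0,0,0,0],[20,0,0,0,0],[20,0,0,0,0],[20,0,0,0,0],[20,0,0,0,0],[20,0,0,0,0]]';python3 - <<'E'
from h import *
np.set_printoptions(suppress=True,precision=1)
c=cam("wrist");f=cv2.GaussianBlur(c["f"],(5,5),0);cv2.imwrite("pics/w11.png",c["f"])
print([(i,int(v)) for i,v in zip(range(0,560,8),f[150,::8,1])])
E
```

```text
time_s: 24.27
tool_pos: [616.5, -87.6, 140.0]
tcp_rot: [[-1.0, -0.001, 0.001], [-0.001, 1.0, 0.0], [-0.001, 0.0, -1.0]]
ft_force: [0.3, -0.2, -0.3]
finger_gap: 0.422
grasp_force: 60.0
time_s: 24.93
tool_pos: [522.1, -348.1, 140.0]
tcp_rot: [[-1.0, 0.0, 0.001], [0.0, 1.0, -0.0], [-0.001, -0.0, -1.0]]
ft_force: [0.9, -0.1, 0.2]
finger_gap: 0.42
grasp_force: 60.0
time_s: 25.6
tool_pos: [523.3, -346.0, 139.6]
tcp_rot: [[-0.993, -0.12, 0.0], [-0.12, 0.993, -0.0], [-0.0, -0.0, -1.0]]
ft_force: [0.2, 0.7, -0.6]
finger_gap: 0.426
grasp_force: 60.0
[(0, 181), (8, 181), (16, 181), (24, 181), (32, 185), (40, 217), (48, 195), (56, 175), (64, 73), (72, 72), (80, 69), (88, 70), (96, 68), (104, 170), (112, 171), (120, 172), (128, 171), (136, 170), (144, 131), (152, 131), (160, 131), (168, 131), (176, 131), (184, 81), (192, 55), (200, 55), (208, 56), (216, 58), (224, 68), (232, 149), (240, 174), (248, 174), (256, 175), (264, 175), (272, 176), (280, 176), (288, 176), (296, 175), (304, 175), (312, 175), (320, 174), (328, 174), (336, 169), (344, 70), (352, 67), (360, 63), (368, 61), (376, 58), (384, 56), (392, 55), (400, 54), (408, 54), (416, 52), (424, 53), (432, 52), (440, 51), (448, 50), (456, 51), (464, 51), (472, 52), (480, 51), (488, 52), (496, 51), (504, 51), (512, 51), (520, 51), (528, 52), (536, 51), (544, 52), (552, 52)]
```

```bash
python3 -m pendant '[[20,0,0,10,0],[20,0,0,10,0],[20,0,0,8,0],[20,0,0,4,0],[20,0,0,2,0],[20,0,0,0,0],[20,0,0,0,0],[20,0,0,0,0]]'; python3 -m pendant '[[53,0,0,0,0],[53,0,0,0,0],[53,0,0,0,0],[53,0,0,0,0],[53,0,0,-10,0],[53,0,0,-30,0],[53,0,0,-30,0],[53,0,0,0,0]]';python3 - <<'E'
from h import *
np.set_printoptions(suppress=True,precision=3)
print(get_obs()["tool_pos"])
c=cam("wrist")
f=c["f"];m=(cv2.GaussianBlur(f,(5,5),0).min(2)>75).astype(np.uint8)
for k in cv2.findContours(m,0,2)[0]:
    if cv2.contourArea(k)>2000: r=cv2.minAreaRect(T(w(c,k[:,0],86.5)).astype(np.float32));print(r)
print(coupons(cam("scene")))
E
```

```text
time_s: 26.32
tool_pos: [523.3, -346.7, 106.1]
tcp_rot: [[-0.993, -0.12, 0.001], [-0.12, 0.993, -0.0], [-0.001, -0.001, -1.0]]
ft_force: [-0.9, -0.6, 0.8]
finger_gap: 0.425
grasp_force: 60.0
time_s: 26.98
tool_pos: [525.6, -348.7, 183.7]
tcp_rot: [[-0.993, -0.12, 0.01], [-0.12, 0.993, -0.007], [-0.009, -0.008, -1.0]]
ft_force: [0.8, -0.5, 1.1]
finger_gap: 0.527
grasp_force: 0.0
[ 525.627 -348.677  183.661]
((133.9496307373047, -36.54719543457031), (97.93737030029297, 104.84718322753906), 0.3932023346424103)
((90.13694763183594, 116.99481201171875), (108.26244354248047, 137.7358856201172), 37.07975387573242)
((-5.940647125244141, -32.341552734375), (41.507301330566406, 101.20220947265625), 88.63160705566406)
((-7.144599914550781, -99.11959838867188), (101.3219223022461, 42.21950149536133), 1.410839319229126)
((-14.085693359375, -133.2869873046875), (209.9704132080078, 493.5849304199219), 39.556236267089844)
[[450.558 145.851  -0.148 103.992  44.339]
 [511.356 250.736  -0.238 103.702  43.119]
 [587.677 295.125   1.526  90.939  47.942]]
```

```bash
python3 -m pendant '[[53,2.3,38.8,0,0],[53,2.3,38.8,0,0],[53,2.3,38.8,0,0],[53,2.3,38.8,0,0],[53,2.3,38.8,0,0],[53,2.3,38.8,0,0],[53,2.3,38.8,0,0],[25,2.3,38.8,0,0]]';python3 -m pendant '[[25,2.3,38.8,0,0],[25,2.4,38.8,0,0],[25,2.4,38.8,0,0],[25,2.4,38.7,0,0],[25,2.4,38.7,0,0],[25,0,0,10.8,-0.1185],[25,0,0,10.8,-0.1185],[25,0,0,10.8,-0.1185]]';python3 -m pendant '[[25,0,0,10.8,-0.1185],[25,0,0,10.8,-0.1185],[25,0,0,10.8,-0.1185],[25,0,0,10.8,-0.1185],[25,0,0,10.8,-0.1185],[25,0,0,10.8,-0.1185],[25,0,0,10.8,-0.1185],[25,0,0,10.8,-0.1185]]';python3 -m pendant '[[25,0,0,0,0],[25,0,0,0,0],[25,0,0,0,0],[25,0,0,0,0],[25,0,0,0,0],[25,0,0,0,0],[25,0,0,0,0],[25,0,0,0,0]]';python3 - <<'E'
from h import *
o=get_obs();c,k=wc();print(k,o["tool_pos"])
r=max(k,key=lambda r:r[1][0]*r[1][1]);d=(np.array(r[0])-o["tool_pos"][:2]);R=np.array(o["tcp_rot"]);print("tool x,y of rect centre",d@R[:2,0],d@R[:2,1])
E
```

```text
time_s: 27.75
tool_pos: [466.5, -39.0, 175.2]
tcp_rot: [[-0.993, -0.119, -0.001], [-0.119, 0.993, -0.0], [0.001, 0.0, -1.0]]
ft_force: [-0.0, 0.5, -0.5]
finger_gap: 0.405
grasp_force: 0.0
time_s: 28.42
tool_pos: [432.0, 151.2, 142.4]
tcp_rot: [[-0.886, -0.465, -0.001], [-0.465, 0.886, -0.0], [0.001, 0.0, -1.0]]
ft_force: [0.6, -0.3, -0.8]
finger_gap: 0.25
grasp_force: 0.0
time_s: 29.08
tool_pos: [432.2, 150.1, 55.9]
tcp_rot: [[-0.141, -0.99, -0.001], [-0.99, 0.141, -0.001], [0.001, 0.001, -1.0]]
ft_force: [0.3, -0.1, -0.8]
finger_gap: 0.247
grasp_force: 0.0
time_s: 29.75
tool_pos: [432.8, 150.5, 57.0]
tcp_rot: [[-0.147, -0.989, 0.0], [-0.989, 0.147, 0.0], [-0.0, -0.0, -1.0]]
ft_force: [-0.7, -0.4, 0.0]
finger_gap: 0.254
grasp_force: 0.0
[((451.15557861328125, 157.84759521484375), (61.95778274536133, 98.57090759277344), 81.53363800048828)] [432.78251992 150.48528834  56.9593439 ]
tool x,y of rect centre -9.988779928068086 -17.087922062877254
```

```bash
python3 -m pendant '[[25,1,0,12,0],[25,0,0,12,0],[25,0,0,8,0],[25,0,0,3,0],[25,0,0,1,0],[25,0,0,1,0],[25,0,0,0.5,0],[25,0,0,0,0]]';python3 -m pendant '[[25,0,0,0,0],[25,-0.7,-5,0,0],[25,-1.5,-9.9,0,0],[25,-1.5,-9.9,0,0],[25,-1.5,-9.9,0,0],[25,-1.5,-9.9,0,0],[25,-0.7,-5,0,0],[25,0,0,0,0]]';python3 - <<'E'
from h import *
o=get_obs();c,k=wc();print(k,o["tool_pos"],o["ft_force"])
r=max(k,key=lambda r:r[1][0]*r[1][1]);d=(np.array(r[0])-o["tool_pos"][:2]);R=np.array(o["tcp_rot"]);print("tool x,y of rect centre",d@R[:2,0],d@R[:2,1])
E
```

```text
time_s: 30.47
tool_pos: [432.0, 149.0, 20.6]
tcp_rot: [[-0.147, -0.989, -0.001], [-0.989, 0.147, -0.001], [0.001, 0.001, -1.0]]
ft_force: [-7.3, -1.4, 14.6]
finger_gap: 0.254
grasp_force: 7.5
time_s: 31.13
tool_pos: [483.4, 149.4, 20.6]
tcp_rot: [[-0.147, -0.989, 0.0], [-0.989, 0.147, -0.0], [0.0, -0.0, -1.0]]
ft_force: [-4.1, -1.2, 9.8]
finger_gap: 0.248
grasp_force: 5.0
[((500.7974853515625, 146.7427978515625), (39.41397476196289, 98.58329010009766), 81.16734313964844)] [483.37890144 149.3765026   20.62827066] [-4.08805562 -1.18584817  9.84993754]
tool x,y of rect centre 0.04695287916433897 -17.616504664796494
```

```bash
python3 -m pendant '[[25,-0.7,-5,0,0],[25,-1.5,-9.9,0,-0.03],[25,-1.2,-9.9,0,-0.03],[25,-0.9,-10,0,-0.03],[25,-0.6,-10,0,-0.03],[25,-0.3,-10,0,-0.028],[25,0,-10,0,0],[25,0,-10,0,0]]';python3 -m pendant '[[25,0,-10,0,0],[25,0,-10,0,0],[25,0,-10,0,0],[25,0,-10,0,0],[25,0,-10,0,0],[25,0,-5,0,0],[25,0,0,0,0],[25,0,0,0,0]]';python3 - <<'E'
from h import *
o=get_obs();c,k=wc();print(k,o["tool_pos"],o["ft_force"])
E
```

```text
time_s: 31.85
tool_pos: [557.6, 149.4, 20.7]
tcp_rot: [[0.001, -1.0, -0.001], [-1.0, -0.001, -0.0], [0.0, 0.001, -1.0]]
ft_force: [-5.8, 1.3, 10.1]
finger_gap: 0.248
grasp_force: 5.3
time_s: 32.52
tool_pos: [613.8, 149.5, 20.7]
tcp_rot: [[0.001, -1.0, 0.002], [-1.0, -0.001, -0.0], [0.0, -0.002, -1.0]]
ft_force: [-0.2, -1.8, 4.7]
finger_gap: 0.254
grasp_force: 2.5
[((631.341064453125, 149.4454345703125), (39.48505401611328, 98.49441528320312), 89.79951477050781)] [613.82903056 149.51874803  20.70231179] [-0.17258196 -1.7584148   4.72308378]
```

```bash
python3 -m pendant '[[25,0,-3,0,0],[25,0,-2.7,0,0],[25,0,0,0,0],[25,0,0,-5,0],[25,0,0,-15,0],[60,0,0,-15,0.12],[80,0,0,0,0.12],[80,0,0,0,0.12]]';python3 -m pendant '[[80,0,0,0,0.12],[80,0,0,0,0.12],[80,0,0,0,0.12],[80,0,0,0,0.12],[80,0,0,0,0.12],[80,0,0,0,0.12],[80,0,0,0,0.12],[80,0,0,0,0.12]]';python3 -m pendant '[[80,0,0,0,0.12],[80,0,0,0,0.12],[80,-15,0,0,0.011],[80,-15,0,0,0],[80,-16,0,0,0],[80,0,0,0,0],[80,0,0,0,0],[80,0,0,0,0]]';python3 - <<'E'
from h import *
c=cam("wrist");f=c["f"];print(get_obs()["tool_pos"])
cv2.imwrite("pics/w12.png",f);print([int(v) for v in f[150,200:360:4,1]]);print([int(v) for v in f[60:140:4,280,1]])
E
```

```text
time_s: 33.23
tool_pos: [619.4, 150.0, 55.9]
tcp_rot: [[-0.357, -0.934, 0.003], [-0.934, 0.357, 0.001], [-0.002, -0.002, -1.0]]
ft_force: [-0.1, -0.7, -1.0]
finger_gap: 0.665
grasp_force: 0.0
time_s: 33.9
tool_pos: [618.7, 149.6, 54.5]
tcp_rot: [[-0.97, -0.243, 0.0], [-0.243, 0.97, 0.0], [-0.0, -0.0, -1.0]]
ft_force: [0.3, -0.9, -0.4]
finger_gap: 0.797
grasp_force: 0.0
time_s: 34.57
tool_pos: [664.2, 149.7, 54.1]
tcp_rot: [[-1.0, -0.0, -0.001], [-0.0, 1.0, -0.0], [0.001, -0.0, -1.0]]
ft_force: [0.0, -0.3, -0.7]
finger_gap: 0.796
grasp_force: 0.0
[664.02695906 149.79486257  54.27012319]
[145, 144, 145, 144, 144, 144, 143, 144, 143, 143, 143, 102, 100, 101, 101, 100, 99, 99, 99, 100, 99, 99, 98, 99, 100, 99, 100, 100, 100, 100, 101, 104, 144, 143, 144, 143, 144, 144, 144, 144]
[143, 143, 144, 144, 144, 144, 143, 143, 142, 131, 103, 102, 97, 48, 48, 92, 101, 100, 99, 100]
```

```bash
python3 -m pendant '[[80,0,0,10,0],[80,0,0,10,0],[80,0,0,10,0],[80,0,0,10,0],[20,0,0,0,0],[20,0,0,0,0],[20,0,0,0,0],[20,0,0,0,0]]'; python3 -m pendant '[[20,0,0,0,0],[20,0,0,0,0],[20,0,0,0,0],[20,0,0,0,0],[20,0,0,-2,0],[20,0,0,-4,0],[20,0,0,-4,0],[20,0,0,0,0]]'; python3 -m pendant '[[20,0,0,-20,0],[20,0,0,-30,0],[20,0,0,-35,0],[20,0,0,-30,0],[20,10,-32,0,0],[20,11,-32,0,0],[20,11,-33,0,0],[20,12,-33,0,0]]'; python3 -m pendant '[[20,12,-33,0,0],[20,12,-33,0,0],[20,12,-34,0,0],[20,12,-34,0,0],[20,12,-34,0,0],[20,12,-34,0,0],[20,12,-34,0,0],[20,12,-34,0,0]]';python3 -m pendant '[[20,11,-30,0,0],[20,9,0,0,0],[20,0,0,0,-0.12],[20,0,0,0,0],[20,0,0,0,0],[20,0,0,0,0],[20,0,0,0,0],[20,0,0,0,0]]';python3 - <<'E'
from h import *
c=cam("wrist");f=cv2.GaussianBlur(c["f"],(5,5),0);cv2.imwrite("pics/w13.png",c["f"]);print(get_obs()["tool_pos"])
print([(i,int(v)) for i,v in zip(range(60,400,8),f[150,60:400:8,1])])
E
```

```text
time_s: 35.28
tool_pos: [665.0, 149.9, 14.8]
tcp_rot: [[-1.0, -0.0, 0.001], [-0.0, 1.0, 0.0], [-0.001, 0.0, -1.0]]
ft_force: [0.1, 0.1, 1.4]
finger_gap: 0.427
grasp_force: 59.9
time_s: 35.95
tool_pos: [665.3, 150.0, 25.7]
tcp_rot: [[-1.0, -0.001, 0.002], [-0.001, 1.0, 0.001], [-0.002, 0.001, -1.0]]
ft_force: [0.1, 0.2, -0.2]
finger_gap: 0.423
grasp_force: 59.9
time_s: 36.62
tool_pos: [620.0, 18.7, 139.7]
tcp_rot: [[-1.0, -0.001, 0.001], [-0.001, 1.0, 0.0], [-0.001, 0.0, -1.0]]
ft_force: [0.3, -1.0, -0.4]
finger_gap: 0.429
grasp_force: 60.0
time_s: 37.28
tool_pos: [523.9, -251.8, 139.8]
tcp_rot: [[-1.0, -0.0, 0.001], [-0.0, 1.0, -0.0], [-0.001, -0.0, -1.0]]
ft_force: [0.3, -0.2, -0.0]
finger_gap: 0.427
grasp_force: 60.0
time_s: 37.95
tool_pos: [505.0, -279.8, 139.3]
tcp_rot: [[-0.993, -0.12, 0.0], [-0.12, 0.993, -0.0], [-0.0, -0.0, -1.0]]
ft_force: [-0.1, -0.3, -0.4]
finger_gap: 0.428
grasp_force: 60.0
[ 504.9124062  -279.9019926   139.27969307]
[(60, 54), (68, 55), (76, 54), (84, 54), (92, 54), (100, 62), (108, 157), (116, 158), (124, 158), (132, 158), (140, 123), (148, 119), (156, 120), (164, 119), (172, 119), (180, 119), (188, 48), (196, 48), (204, 48), (212, 50), (220, 55), (228, 63), (236, 159), (244, 160), (252, 162), (260, 162), (268, 163), (276, 163), (284, 163), (292, 162), (300, 163), (308, 162), (316, 161), (324, 161), (332, 160), (340, 73), (348, 61), (356, 58), (364, 55), (372, 53), (380, 50), (388, 49), (396, 48)]
```

```bash
python3 -m pendant '[[20,-10.5,-2,0,0],[20,0,0,14,0],[20,0,0,10,0],[20,0,0,6,0],[20,0,0,3,0],[20,0,0,1,0],[20,0,0,0,0],[20,0,0,0,0]]'; python3 -m pendant '[[53,0,0,0,0],[53,0,0,0,0],[53,0,0,0,0],[53,0,0,0,0],[53,0,0,-10,0],[53,0,0,-30,0],[53,0,0,-30,0],[53,0,0,0,0]]';python3 - <<'E'
from h import *
np.set_printoptions(suppress=True,precision=3)
print(get_obs()["tool_pos"])
c=cam("wrist")
f=c["f"];m=(cv2.GaussianBlur(f,(5,5),0).min(2)>75).astype(np.uint8)
for k in cv2.findContours(m,0,2)[0]:
    if cv2.contourArea(k)>2000: r=cv2.minAreaRect(T(w(c,k[:,0],86.5)).astype(np.float32));print(r)
print(coupons(cam("scene")))
E
```

```text
time_s: 38.67
tool_pos: [515.5, -281.2, 105.8]
tcp_rot: [[-0.993, -0.12, 0.001], [-0.12, 0.993, -0.0], [-0.001, -0.001, -1.0]]
ft_force: [0.3, 0.2, 0.4]
finger_gap: 0.425
grasp_force: 60.0
time_s: 39.33
tool_pos: [518.2, -282.8, 183.0]
tcp_rot: [[-0.993, -0.121, 0.011], [-0.121, 0.993, -0.006], [-0.01, -0.007, -1.0]]
ft_force: [1.1, -0.5, 0.7]
finger_gap: 0.529
grasp_force: 0.0
[ 518.189 -282.833  183.008]
((133.98838806152344, 29.9337215423584), (97.70341491699219, 104.57050323486328), 0.3576309084892273)
((105.34176635742188, -110.25535583496094), (129.741455078125, 242.09109497070312), 74.5687026977539)
((-5.920555114746094, -31.77877426147461), (41.949562072753906, 101.09741973876953), 88.6134262084961)
((-6.294475555419922, 33.5313606262207), (41.62135696411133, 101.20948028564453), 88.61697387695312)
((-7.190223693847656, -98.42708587646484), (100.98857879638672, 42.42132568359375), 1.480696678161621)
((7.4254608154296875, 54.23908996582031), (362.3824768066406, 220.4059600830078), 89.98392486572266)
[[511.222 250.789  -0.251 103.709  43.317]
 [587.457 295.255   1.513  91.329  47.913]]
```

```bash
python3 -m pendant '[[53,-3.1,38.4,0,0],[53,-3.1,38.4,0,0],[53,-3.1,38.4,0,0],[53,-3.1,38.4,0,0],[53,-3.1,38.4,0,0],[53,-3.1,38.4,0,0],[53,-3.1,38.4,0,0],[25,-3.1,38.4,0,0]]';python3 -m pendant '[[25,-3,38.3,0,0],[25,-3,38.3,0,0],[25,-3,38.3,0,0],[25,-3,38.3,0,0],[25,-3,38.3,0,0],[25,-3,38.2,0,0],[25,0,0,12,-0.1206],[25,0,0,12,-0.1206]]';python3 -m pendant '[[25,0,0,12,-0.1206],[25,0,0,12,-0.1206],[25,0,0,12,-0.1206],[25,0,0,12,-0.1206],[25,0,0,12,-0.1206],[25,0,0,12,-0.1206],[25,0,0,11,-0.1206],[25,0,0,11,-0.1206]]';python3 -m pendant '[[25,0,0,0,0],[25,0,0,0,0],[25,0,0,0,0],[25,0,0,0,0],[25,0,0,0,0],[25,0,0,0,0],[25,0,0,0,0],[25,0,0,0,0]]';python3 - <<'E'
from h import *
o=get_obs();c,k=wc();print(k,o["tool_pos"])
r=max(k,key=lambda r:r[1][0]*r[1][1]);d=(np.array(r[0])-o["tool_pos"][:2]);R=np.array(o["tcp_rot"]);print("tool x,y of rect centre",d@R[:2,0],d@R[:2,1])
E
```

```text
time_s: 40.1
tool_pos: [502.1, 28.7, 175.0]
tcp_rot: [[-0.993, -0.12, -0.001], [-0.12, 0.993, -0.0], [0.001, -0.0, -1.0]]
ft_force: [1.8, 0.4, -0.4]
finger_gap: 0.405
grasp_force: 0.0
time_s: 40.77
tool_pos: [492.9, 259.4, 150.6]
tcp_rot: [[-0.932, -0.361, -0.0], [-0.361, 0.932, 0.0], [0.0, 0.0, -1.0]]
ft_force: [0.4, -0.4, -1.2]
finger_gap: 0.247
grasp_force: 0.0
time_s: 41.43
tool_pos: [492.8, 256.7, 56.1]
tcp_rot: [[-0.236, -0.972, -0.001], [-0.972, 0.236, -0.001], [0.001, 0.001, -1.0]]
ft_force: [0.7, -0.3, -0.1]
finger_gap: 0.251
grasp_force: 0.0
time_s: 42.1
tool_pos: [493.4, 257.2, 57.5]
tcp_rot: [[-0.243, -0.97, 0.0], [-0.97, 0.243, 0.0], [-0.0, -0.0, -1.0]]
ft_force: [0.1, -0.8, -0.5]
finger_gap: 0.248
grasp_force: 0.0
[((513.4027099609375, 262.8759765625), (63.37560272216797, 98.5445327758789), 75.9677734375)] [493.42788241 257.22448271  57.51008505]
tool x,y of rect centre -10.32693313956371 -18.0079849440131
```

```bash
python3 -m pendant '[[25,1,0,12,0],[25,0,0,12,0],[25,0,0,8,0],[25,0,0,3,0],[25,0,0,1,0],[25,0,0,1,0],[25,0,0,0.8,0],[25,0,0,0,0]]';python3 -m pendant '[[25,-0.2,-5,0,0],[25,-0.5,-10.2,0,-0.049],[25,0,-10.2,0,-0.049],[25,0.5,-10.1,0,-0.049],[25,1,-10,0,-0.049],[25,1.5,-10,0,-0.048],[25,2,-10,0,0],[25,2,-10,0,0]]';python3 -m pendant '[[25,2,-10,0,0],[25,2,-10,0,0],[25,2,-10,0,0],[25,1,-5,0,0],[25,0,0,0,0],[25,0,0,0,0],[25,0,0,0,0],[25,0,0,0,0]]';python3 - <<'E'
from h import *
o=get_obs();c,k=wc();print(k,o["tool_pos"],o["ft_force"])
E
```

```text
time_s: 42.82
tool_pos: [493.3, 256.3, 20.7]
tcp_rot: [[-0.242, -0.97, 0.001], [-0.97, 0.242, 0.0], [-0.0, -0.001, -1.0]]
ft_force: [-2.2, -1.8, 5.1]
finger_gap: 0.252
grasp_force: 2.7
time_s: 43.48
tool_pos: [568.4, 241.6, 20.7]
tcp_rot: [[-0.001, -1.0, 0.001], [-1.0, 0.001, 0.001], [-0.001, -0.001, -1.0]]
ft_force: [-3.5, 0.2, 6.0]
finger_gap: 0.25
grasp_force: 3.0
time_s: 44.15
tool_pos: [604.2, 234.5, 20.7]
tcp_rot: [[-0.0, -1.0, 0.003], [-1.0, 0.0, 0.001], [-0.001, -0.003, -1.0]]
ft_force: [2.7, -1.2, 5.2]
finger_gap: 0.254
grasp_force: 2.6
[((622.2154541015625, 233.28175354003906), (39.529178619384766, 98.596923828125), 89.9499740600586)] [604.15556126 234.46749843  20.71859838] [ 2.72730154 -1.21513636  5.19221733]
```

```bash
python3 -m pendant '[[25,0,-5,0,0],[25,0,-5,0,0],[25,0,-5,0,0],[25,0,0,0,0],[25,0,0,0,0],[25,0,0,-5,0],[25,0,0,-15,0],[60,0,0,-15,0.12]]';python3 -m pendant '[[80,0,0,0,0.12],[80,0,0,0,0.12],[80,0,0,0,0.12],[80,0,0,0,0.12],[80,0,0,0,0.12],[80,0,0,0,0.12],[80,0,0,0,0.12],[80,0,0,0,0.12]]';python3 -m pendant '[[80,0,0,0,0.12],[80,0,0,0,0.12],[80,0,0,0,0.12],[80,0,0,0,0.12],[80,-15,-1,0,0.011],[80,-15,0,0,0],[80,-16,0,0,0],[80,0,0,0,0]]';python3 -m pendant '[[80,0,0,0,0],[80,0,0,0,0],[80,0,0,0,0],[80,0,0,0,0],[80,0,0,0,0],[80,0,0,0,0],[80,0,0,0,0],[80,0,0,0,0]]';python3 - <<'E'
from h import *
c=cam("wrist");f=c["f"];print(get_obs()["tool_pos"])
cv2.imwrite("pics/w14.png",f);print([int(v) for v in f[150,200:360:4,1]]);print([int(v) for v in f[60:140:4,280,1]])
E
```

```text
time_s: 44.87
tool_pos: [616.1, 234.0, 53.3]
tcp_rot: [[-0.12, -0.993, -0.004], [-0.993, 0.12, -0.001], [0.002, 0.004, -1.0]]
ft_force: [1.0, 0.6, 0.7]
finger_gap: 0.377
grasp_force: 0.0
time_s: 45.53
tool_pos: [616.7, 234.3, 53.6]
tcp_rot: [[-0.885, -0.465, -0.002], [-0.465, 0.885, -0.0], [0.002, 0.001, -1.0]]
ft_force: [0.7, -0.3, -0.1]
finger_gap: 0.799
grasp_force: 0.0
time_s: 46.2
tool_pos: [664.8, 233.1, 53.1]
tcp_rot: [[-1.0, 0.002, -0.001], [0.002, 1.0, -0.0], [0.001, -0.0, -1.0]]
ft_force: [-0.8, -0.1, -0.4]
finger_gap: 0.802
grasp_force: 0.0
time_s: 46.87
tool_pos: [663.6, 233.4, 54.6]
tcp_rot: [[-1.0, 0.001, 0.0], [0.001, 1.0, 0.0], [-0.0, 0.0, -1.0]]
ft_force: [-0.4, -0.5, 0.1]
finger_gap: 0.796
grasp_force: 0.0
[663.71044463 233.41214953  54.57350374]
[146, 147, 147, 147, 146, 146, 146, 146, 146, 146, 146, 104, 103, 103, 103, 102, 102, 101, 102, 101, 101, 101, 101, 101, 100, 101, 101, 101, 100, 102, 101, 109, 145, 145, 145, 145, 146, 146, 146, 145]
[147, 146, 146, 146, 145, 146, 145, 145, 145, 104, 104, 104, 56, 49, 62, 102, 102, 103, 102, 102]
```

```bash
python3 -m pendant '[[80,0,0,10,0],[80,0,0,10,0],[80,0,0,10,0],[80,0,0,10,0],[20,0,0,0,0],[20,0,0,0,0],[20,0,0,0,0],[20,0,0,0,0]]'; python3 -m pendant '[[20,0,0,0,0],[20,0,0,0,0],[20,0,0,0,0],[20,0,0,0,0],[20,0,0,-2,0],[20,0,0,-4,0],[20,0,0,-4,0],[20,0,0,0,0]]'; python3 -m pendant '[[20,0,0,-20,0],[20,0,0,-30,0],[20,0,0,-35,0],[20,0,0,-30,0],[20,11,-32,0,0],[20,11,-32,0,0],[20,11,-32,0,0],[20,11,-32,0,0]]'; python3 -m pendant '[[20,11,-32,0,0],[20,11,-32,0,0],[20,11,-32,0,0],[20,11,-32,0,0],[20,11,-32,0,0],[20,11,-32,0,0],[20,11,-32,0,0],[20,11,-32,0,0]]';python3 -m pendant '[[20,11,-33,0,0],[20,11,-32,0,0],[20,0,0,0,-0.12],[20,0,0,0,0],[20,0,0,0,0],[20,0,0,0,0],[20,0,0,0,0],[20,0,0,0,0]]';python3 - <<'E'
from h import *
c=cam("wrist");f=cv2.GaussianBlur(c["f"],(5,5),0);cv2.imwrite("pics/w15.png",c["f"]);print(get_obs()["tool_pos"])
print([(i,int(v)) for i,v in zip(range(60,520,8),f[150,60:520:8,1])])
E
```

```text
time_s: 47.58
tool_pos: [664.2, 233.6, 15.1]
tcp_rot: [[-1.0, 0.001, 0.001], [0.001, 1.0, 0.0], [-0.001, 0.0, -1.0]]
ft_force: [-0.1, 0.2, -0.2]
finger_gap: 0.424
grasp_force: 59.9
time_s: 48.25
tool_pos: [664.5, 233.6, 26.0]
tcp_rot: [[-1.0, 0.0, 0.002], [0.0, 1.0, 0.001], [-0.002, 0.001, -1.0]]
ft_force: [0.4, 0.6, 0.2]
finger_gap: 0.423
grasp_force: 59.9
time_s: 48.92
tool_pos: [619.0, 104.3, 139.8]
tcp_rot: [[-1.0, 0.0, 0.001], [0.0, 1.0, 0.0], [-0.001, 0.0, -1.0]]
ft_force: [1.2, -0.6, 0.4]
finger_gap: 0.423
grasp_force: 60.0
time_s: 49.58
tool_pos: [530.8, -151.9, 140.0]
tcp_rot: [[-1.0, 0.0, 0.001], [0.0, 1.0, -0.0], [-0.001, -0.0, -1.0]]
ft_force: [-0.1, -0.1, -0.8]
finger_gap: 0.423
grasp_force: 60.0
time_s: 50.25
tool_pos: [509.8, -214.7, 139.5]
tcp_rot: [[-0.993, -0.119, 0.0], [-0.119, 0.993, 0.0], [-0.0, 0.0, -1.0]]
ft_force: [-0.0, 1.3, -1.0]
finger_gap: 0.422
grasp_force: 60.0
[ 509.76762072 -214.74322717  139.52041009]
[(60, 55), (68, 54), (76, 55), (84, 53), (92, 54), (100, 55), (108, 150), (116, 153), (124, 153), (132, 153), (140, 147), (148, 114), (156, 114), (164, 115), (172, 115), (180, 115), (188, 79), (196, 47), (204, 47), (212, 49), (220, 51), (228, 60), (236, 154), (244, 154), (252, 155), (260, 156), (268, 156), (276, 156), (284, 156), (292, 156), (300, 156), (308, 157), (316, 156), (324, 156), (332, 156), (340, 76), (348, 70), (356, 66), (364, 72), (372, 121), (380, 199), (388, 208), (396, 211), (404, 212), (412, 212), (420, 212), (428, 213), (436, 213), (444, 213), (452, 213), (460, 213), (468, 212), (476, 212), (484, 212), (492, 212), (500, 212), (508, 212), (516, 212)]
```

```bash
python3 -m pendant '[[20,0,-2,0,0],[20,0,0,14,0],[20,0,0,10,0],[20,0,0,6,0],[20,0,0,3,0],[20,0,0,1,0],[20,0,0,0,0],[20,0,0,0,0]]'; python3 -m pendant '[[50,0,0,0,0],[50,0,0,0,0],[50,0,0,0,0],[50,0,0,0,0],[50,0,0,-10,0],[50,0,0,-30,0],[50,0,0,-30,0],[50,0,0,-30,0]]';python3 -m pendant '[[50,25,-25,-20,0],[50,25,-25,-20,0],[50,0,-25,-20,0],[50,0,-25,-20,0],[50,0,0,0,0],[50,0,0,0,0],[50,0,0,0,0],[50,0,0,0,0]]';python3 - <<'E'
from h import *
import pickle
np.set_printoptions(suppress=True,precision=3)
print(get_obs()["tool_pos"])
c=cam("wrist");pickle.dump(c,open("w2.pkl","wb"));cv2.imwrite("pics/w16.png",cv2.resize(c["f"],(800,600)))
f=c["f"];m=(cv2.GaussianBlur(f,(5,5),0).min(2)>75).astype(np.uint8)
for k in cv2.findContours(m,0,2)[0]:
    if cv2.contourArea(k)>1500: r=cv2.minAreaRect(T(w(c,k[:,0],86.5)).astype(np.float32));print(r)
print(coupons(cam("scene")))
E
```

```text
time_s: 50.97
tool_pos: [509.9, -217.6, 105.9]
tcp_rot: [[-0.993, -0.119, 0.001], [-0.119, 0.993, -0.0], [-0.001, -0.0, -1.0]]
ft_force: [-0.8, 0.0, -0.4]
finger_gap: 0.422
grasp_force: 60.0
time_s: 51.63
tool_pos: [509.3, -217.6, 207.5]
tcp_rot: [[-0.993, -0.119, -0.0], [-0.119, 0.993, -0.0], [0.0, -0.0, -1.0]]
ft_force: [0.3, 0.5, 0.2]
finger_gap: 0.501
grasp_force: 0.0
time_s: 52.3
tool_pos: [471.6, -321.7, 284.7]
tcp_rot: [[-0.993, -0.12, -0.001], [-0.12, 0.993, 0.001], [0.001, 0.001, -1.0]]
ft_force: [-0.4, -0.3, -0.3]
finger_gap: 0.5
grasp_force: 0.0
[ 471.627 -321.742  284.681]
((162.92425537109375, -2.1954269409179688), (145.38868713378906, 154.89515686035156), 89.96265411376953)
((-5.370708465576172, 96.86410522460938), (42.909725189208984, 102.43281555175781), 88.73222351074219)
((-6.507179260253906, 33.24263000488281), (42.36778259277344, 102.49593353271484), 88.69184112548828)
((-6.265659332275391, -32.367313385009766), (42.21318435668945, 102.28026580810547), 88.72469329833984)
((-7.514068603515625, -99.36632537841797), (102.48140716552734, 42.98515319824219), 1.4281690120697021)
((4.9073638916015625, -59.061767578125), (416.3844909667969, 650.8472900390625), 10.712431907653809)
[[587.683 295.166   1.521  91.136  48.739]]
```

View pics/w16.png

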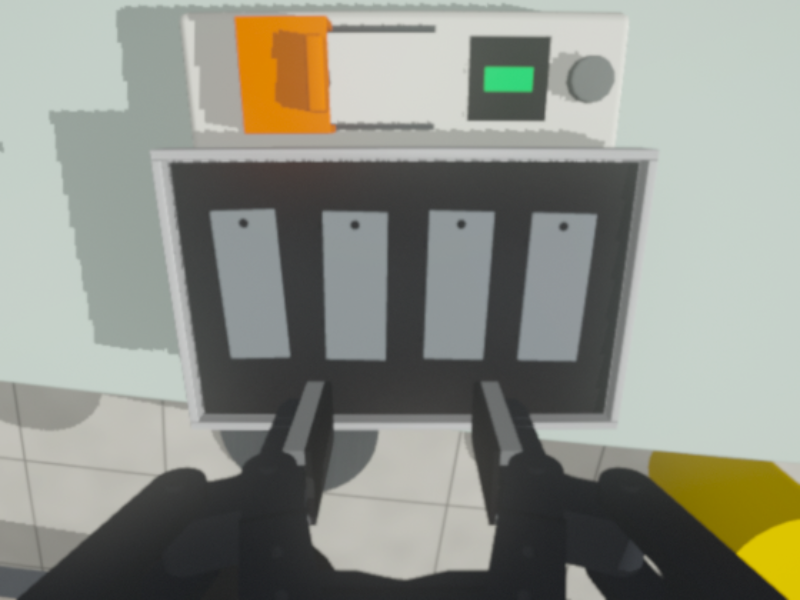

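```bash
python3 - <<'E'
from h import *
import pickle
np.set_printoptions(suppress=True,precision=1)
a=pickle.load(open("w1.pkl","rb"));b=pickle.load(open("w2.pkl","rb"))
U=lambda p:np.array(p,float)*.7-.15
def tri(p,q):
    M,B=[],[]
    for k,uv in((a,p),(b,q)):
        o,D=ray(k,[U(uv)]);D=D[0]/np.linalg.norm(D[0]);m=np.eye(3)-np.outer(D,D);M.append(m);B.append(m@o)
    return np.linalg.lstsq(np.vstack(M),np.hstack(B),rcond=None)[0]
for n,p,q in(("rib top",[541,124.5],[317,73]),("plate -x-y",[573,62],[235,17]),("plate +x-y",[494,72],[243,133]),("plate +x+y",[498,134],[333,131]),("disp green",[535,246],[509,79])):
    X=tri(p,q);print(n,X,T(X))
for z in(100,103): X=w(b,[U([317,73])],z)[0];print(z,X,T(X))
for z in(82,85): X=w(b,U([[235,17],[243,133],[333,131]]),z);print(z,X,T(X))
E
```

```text
rib top [ 369.7 -381.9   92.3] [[-134.7  -49.6]]
plate -x-y [ 344.9 -431.3   83. ] [[-165.2  -95.7]]
plate +x-y [ 408.3 -424.4   80.3] [[-101.4  -96.5]]
plate +x+y [ 400.7 -373.4   67.2] [[-102.9  -44.9]]
disp green [ 356.7 -268.6   55.6] [[-134.1   64.4]]
100 [ 370.3 -380.5  100. ] [[-134.   -48.3]]
103 [ 370.4 -380.1  103. ] [[-133.8  -47.9]]
82 [[ 345.1 -431.3   82. ]
 [ 407.5 -424.8   82. ]
 [ 400.1 -371.6   82. ]] [[-165.   -95.7]
 [-102.4  -96.8]
 [-103.3  -43.1]]
85 [[ 345.5 -430.3   85. ]
 [ 407.3 -424.    85. ]
 [ 400.  -371.3   85. ]] [[-164.5  -94.8]
 [-102.4  -95.9]
 [-103.3  -42.7]]
```

```bash
python3 -m pendant '[[50,21.6,-9.2,26,0],[50,21.5,-9.2,27,0],[50,21.5,-9.2,27,0],[50,21.5,-9.2,27,0],[50,21.5,-9.3,27,0],[50,0,0,0,0],[50,0,0,0,0],[50,0,0,0,0]]';python3 -m pendant '[[50,0,0,12,0],[50,0,0,12,0],[50,0,0,10,0],[50,0,0,6,0],[50,0,0,2,0],[50,0,0,0,0],[50,0,0,0,0],[50,0,0,0,0]]';python3 -m pendant '[[30,0,0,0,0],[20,0,0,0,0],[14,0,0,0,0],[8,0,0,0,0],[5,0,0,0,0],[5,0,0,0,0],[5,0,0,0,0],[5,0,0,0,0]]'
```

```text
time_s: 53.07
tool_pos: [371.2, -381.3, 152.2]
tcp_rot: [[-0.993, -0.12, 0.001], [-0.12, 0.993, -0.001], [-0.001, -0.001, -1.0]]
ft_force: [-0.5, -0.2, 0.2]
finger_gap: 0.501
grasp_force: 0.0
time_s: 53.73
tool_pos: [371.1, -381.6, 110.2]
tcp_rot: [[-0.993, -0.119, 0.001], [-0.119, 0.993, -0.001], [-0.001, -0.001, -1.0]]
ft_force: [-0.1, -0.2, -1.0]
finger_gap: 0.501
grasp_force: 0.0
time_s: 54.4
tool_pos: [370.7, -381.5, 109.9]
tcp_rot: [[-0.993, -0.119, 0.0], [-0.119, 0.993, -0.001], [-0.0, -0.001, -1.0]]
ft_force: [-0.9, 1.4, 4.8]
finger_gap: 0.096
grasp_force: 59.1
```

```bash
python3 -m pendant '[[5,0,5,0,0],[5,0,8,0,0],[5,0,8,0,0],[5,0,8,0,0],[5,0,8,0,0],[5,0,8,0,0],[5,0,8,0,0],[5,0,7,0,0]]';python3 -m pendant '[[5,0,0,0,0],[5,0,0,0,0],[5,0,0,0,0],[5,0,0,0,0],[5,0,0,0,0],[5,0,0,0,0],[5,0,0,0,0],[5,0,0,0,0]]'
```

```text
time_s: 55.07
tool_pos: [363.5, -321.2, 109.9]
tcp_rot: [[-0.993, -0.12, 0.001], [-0.12, 0.993, -0.001], [-0.001, -0.002, -1.0]]
ft_force: [0.2, -25.4, -15.2]
finger_gap: 0.091
grasp_force: 58.3
time_s: 55.73
tool_pos: [363.5, -322.0, 109.8]
tcp_rot: [[-0.993, -0.12, 0.001], [-0.12, 0.993, -0.002], [-0.0, -0.002, -1.0]]
ft_force: [-0.4, -5.8, 4.5]
finger_gap: 0.09
grasp_force: 61.5
```

```bash
python3 -m pendant '[[30,0,-1,0,0],[30,0,0,0,0],[30,0,0,0,0],[30,0,0,-20,0],[30,0,0,-35,0],[30,0,-40,-30,0],[30,0,-41,0,0],[0,0,0,0,0]]';python3 -m pendant '[[0,0,0,0,0],[0,0,0,0,0],[0,0,0,0,0],[0,0,0,0,0],[0,0,0,0,0],[0,0,0,0,0],[0,0,0,0,0],[0,0,0,0,0]]';python3 - <<'E'
from h import *
import pickle
np.set_printoptions(suppress=True,precision=1)
c=cam("side");pickle.dump(c,open("s3.pkl","wb"));s=cam("scene");b=cam("wrist");o=get_obs();print(o["tool_pos"])
for k,n in((b,"wrist"),(c,"side"),(s,"scene")):
    h=cv2.cvtColor(k["f"],cv2.COLOR_BGR2HSV);m=cv2.inRange(h,(40,90,50),(85,255,255))
    nn,_,st,ce=cv2.connectedComponentsWithStats(m)
    for i in range(1,nn):
        if st[i,4]>15: X=w(k,[ce[i]],77)[0];print(n,ce[i],st[i],X,T(X))
cv2.imwrite("pics/w17.png",b["f"])
E
```

```text
time_s: 56.4
tool_pos: [373.5, -400.8, 189.9]
tcp_rot: [[-0.993, -0.117, 0.002], [-0.117, 0.993, -0.002], [-0.001, -0.002, -1.0]]
ft_force: [0.1, 0.5, -1.5]
finger_gap: 0.177
grasp_force: 0.0
time_s: 57.07
tool_pos: [372.5, -396.3, 189.6]
tcp_rot: [[-0.993, -0.119, 0.0], [-0.119, 0.993, -0.0], [-0.0, -0.0, -1.0]]
ft_force: [-0.5, 0.7, -0.3]
finger_gap: -0.002
grasp_force: 0.0
[ 372.4 -396.5  189.5]
wrist [366.6 141.2] [234 140 260   4 813] [ 317.7 -348.4   77. ] [[-182.3  -10.1]]
wrist [272.8 209.4] [ 250  186   46   47 1684] [ 370.7 -402.7   77. ] [[-136.2  -70.4]]
wrist [455.3 202.5] [434 193  44  21 846] [ 351.  -280.2   77. ] [[-141.1   53.5]]
side [  4.9 137.6] [  0 129  12  18  52] [-482.9  724.9   77. ] [[-848.7 1151.3]]
side [262.1 297.5] [258 293   9  10  64] [ 355.2 -280.9   77. ] [[-137.1   52.4]]
side [280.4 337.8] [274 332  14  13 148] [ 373.1 -403.1   77. ] [[-133.9  -71.1]]
scene [405.    6.4] [389   5  34   4 127] [-590.   600.8   77. ] [[-969.9 1040.9]]
scene [171.  200.4] [165 198  13   6  50] [ 374.4 -264.4   77. ] [[-116.    66.4]]
scene [115.3 205.9] [109 201  14  11 111] [ 379.2 -400.4   77. ] [[-127.5  -69.1]]
```

View pics/w17.png

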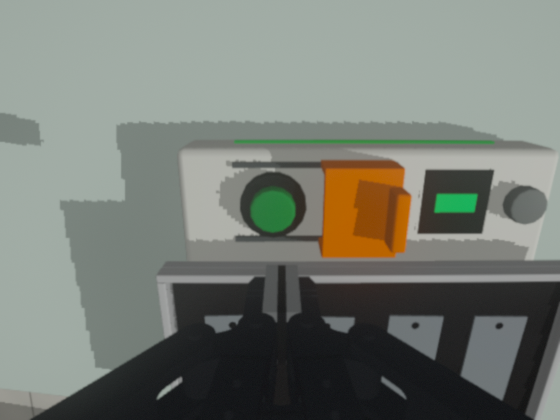

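```bash
python3 -m pendant '[[0,1.3,-6.2,20,0],[0,0,0,22,0],[0,0,0,20,0],[0,0,0,18,0],[0,0,0,8,0],[0,0,0,0,0],[0,0,0,0,0],[0,0,0,0,0]]';python3 -m pendant '[[0,0,0,2,0],[0,0,0,2,0],[0,0,0,2,0],[0,0,0,1,0],[0,0,0,0,0],[0,0,0,0,0],[0,0,0,0,0],[0,0,0,0,0]]'
```

```text
time_s: 57.88
tool_pos: [372.6, -403.5, 102.8]
tcp_rot: [[-0.993, -0.119, 0.002], [-0.119, 0.993, -0.002], [-0.001, -0.002, -1.0]]
ft_force: [0.5, -0.1, 0.4]
finger_gap: 0.003
grasp_force: 0.0
time_s: 58.55
tool_pos: [372.1, -403.0, 94.8]
tcp_rot: [[-0.993, -0.119, 0.001], [-0.119, 0.993, -0.001], [-0.001, -0.001, -1.0]]
ft_force: [1.5, 0.8, 2.7]
finger_gap: -0.001
grasp_force: 1.0
```

```bash
python3 -m pendant '[[0,0,0,1,0],[0,0,0,1,0],[0,0,0,1,0],[0,0,0,0,0],[0,0,0,0,0],[0,0,0,0,0],[0,0,0,0,0],[0,0,0,0,0]]';python3 -m pendant '[[0,0,0,0.5,0],[0,0,0,0.5,0],[0,0,0,0,0],[0,0,0,0,0],[0,0,0,0,0],[0,0,0,0,0],[0,0,0,0,0],[0,0,0,0,0]]'
```

```text
time_s: 59.22
tool_pos: [372.1, -403.0, 91.7]
tcp_rot: [[-0.993, -0.119, 0.001], [-0.119, 0.993, -0.0], [-0.001, -0.001, -1.0]]
ft_force: [1.3, 0.2, 3.6]
finger_gap: -0.0
grasp_force: 1.9
time_s: 59.88
tool_pos: [372.1, -403.0, 90.6]
tcp_rot: [[-0.993, -0.119, 0.001], [-0.119, 0.993, -0.0], [-0.0, -0.0, -1.0]]
ft_force: [2.4, -2.0, 3.8]
finger_gap: 0.002
grasp_force: 2.2
```

```bash
python3 -m pendant '[[0,0,0,1,0],[0,0,0,0,0],[0,0,0,0,0],[0,0,0,0,0],[0,0,0,0,0],[0,0,0,0,0],[0,0,0,0,0],[0,0,0,0,0]]';python3 -m pendant '[[0,0,0,1,0],[0,0,0,0,0],[0,0,0,0,0],[0,0,0,0,0],[0,0,0,0,0],[0,0,0,0,0],[0,0,0,0,0],[0,0,0,0,0]]'
```

```text
time_s: 60.55
tool_pos: [372.1, -403.0, 90.0]
tcp_rot: [[-0.993, -0.119, 0.001], [-0.119, 0.993, -0.001], [-0.001, -0.001, -1.0]]
ft_force: [2.8, -0.5, 8.9]
finger_gap: 0.001
grasp_force: 3.8
time_s: 61.22
tool_pos: [372.1, -403.1, 89.9]
tcp_rot: [[-0.993, -0.12, 0.001], [-0.12, 0.993, -0.001], [-0.001, -0.001, -1.0]]
ft_force: [0.9, 1.7, 13.6]
finger_gap: -0.001
grasp_force: 6.7
```

```bash
python3 -m pendant '[[0,0,0,-10,0],[0,0,0,-30,0],[0,0,0,-37,0],[40,0,27,0,0],[40,-1,27,0,0],[40,0,27,0,0],[40,0,0,0,0],[40,0,0,0,0]]';python3 -m pendant '[[40,0,0,20,0],[40,0,0,20,0],[40,0,0,10,0],[40,0,0,4,0],[40,0,0,0,0],[40,0,0,0,0],[40,0,0,0,0],[40,0,0,0,0]]';python3 -m pendant '[[30,0,0,0,0],[20,0,0,0,0],[14,0,0,0,0],[8,0,0,0,0],[5,0,0,0,0],[5,0,0,0,0],[5,0,0,0,0],[5,0,0,0,0]]'
```

```text
time_s: 61.88
tool_pos: [361.7, -320.8, 164.8]
tcp_rot: [[-0.993, -0.12, -0.003], [-0.12, 0.993, 0.002], [0.003, 0.002, -1.0]]
ft_force: [0.2, -0.2, -0.3]
finger_gap: 0.397
grasp_force: 0.0
time_s: 62.55
tool_pos: [363.6, -322.7, 112.2]
tcp_rot: [[-0.993, -0.119, 0.001], [-0.119, 0.993, -0.001], [-0.001, -0.001, -1.0]]
ft_force: [-0.2, 0.2, -0.1]
finger_gap: 0.399
grasp_force: 0.0
time_s: 63.22
tool_pos: [363.4, -322.4, 111.9]
tcp_rot: [[-0.993, -0.119, 0.0], [-0.119, 0.993, -0.0], [-0.0, -0.0, -1.0]]
ft_force: [-1.3, 1.7, 5.8]
finger_gap: 0.093
grasp_force: 60.6
```

Gripped again; slide shut.

```bash
python3 -m pendant '[[5,0,-5,0,0],[5,0,-8,0,0],[5,0,-8,0,0],[5,0,-8,0,0],[5,0,-8,0,0],[5,0,-8,0,0],[5,0,-8,0,0],[5,0,-7,0,0]]';python3 -m pendant '[[5,0,-0.5,0,0],[5,0,0,0,0],[5,0,0,0,0],[5,0,0,0,0],[5,0,0,0,0],[5,0,0,0,0],[5,0,0,0,0],[5,0,0,0,0]]'
```

```text
time_s: 63.88
tool_pos: [370.6, -382.4, 111.9]
tcp_rot: [[-0.993, -0.119, 0.0], [-0.119, 0.993, -0.0], [-0.0, -0.0, -1.0]]
ft_force: [-2.0, 14.3, 18.4]
finger_gap: 0.093
grasp_force: 62.2
time_s: 64.55
tool_pos: [370.5, -382.0, 111.9]
tcp_rot: [[-0.993, -0.119, 0.0], [-0.119, 0.993, 0.0], [-0.0, 0.0, -1.0]]
ft_force: [-1.1, 3.5, 6.5]
finger_gap: 0.091
grasp_force: 60.8
```

Against the stop (same as the original −381.5). Release, retreat and check.

```bash
python3 -m pendant '[[30,0,0,0,0],[30,0,0,0,0],[30,0,0,0,0],[30,0,0,0,0],[30,0,0,-20,0],[30,0,0,-35,0],[30,-20,20,-35,0],[30,-20,20,-35,0]]';python3 -m pendant '[[30,-20,20,-35,0],[30,-20,0,0,0],[30,-20,0,0,0],[30,0,0,0,0],[30,0,0,0,0],[30,0,0,0,0],[30,0,0,0,0],[30,0,0,0,0]]';python3 - <<'E'
from h import *
import pickle
np.set_printoptions(suppress=True,precision=1)
print(get_obs()["tool_pos"]);c=cam("wrist");b=pickle.load(open("w2.pkl","rb"))
for k in(b,c):
    f=k["f"];h=cv2.cvtColor(f,cv2.COLOR_BGR2HSV);m=cv2.inRange(h,(3,150,60),(22,255,255))
    u=max(cv2.findContours(m,0,2)[0],key=cv2.contourArea);print("cover",cv2.minAreaRect(T(w(k,u[:,0],83)).astype(np.float32)))
    m=(cv2.GaussianBlur(f,(5,5),0).min(2)>75).astype(np.uint8)
    for u in cv2.findContours(m,0,2)[0]:
        r=cv2.minAreaRect(T(w(k,u[:,0],86.5)).astype(np.float32))
        if 95<max(r[1])<110 and 35<min(r[1])<50: print(r)
E
```

```text
time_s: 65.22
tool_pos: [402.2, -341.3, 232.5]
tcp_rot: [[-0.993, -0.116, -0.001], [-0.116, 0.993, 0.0], [0.001, 0.0, -1.0]]
ft_force: [1.0, -1.3, 0.7]
finger_gap: 0.305
grasp_force: 0.0
time_s: 65.88
tool_pos: [458.0, -316.2, 263.7]
tcp_rot: [[-0.993, -0.118, -0.0], [-0.118, 0.993, -0.0], [0.0, -0.0, -1.0]]
ft_force: [-0.0, -0.4, 0.1]
finger_gap: 0.296
grasp_force: 0.0
[ 458.  -316.2  263.7]
cover ((-134.01683044433594, -68.8743896484375), (62.43825149536133, 53.595455169677734), 0.2621155381202698)
((-5.370708465576172, 96.86410522460938), (42.909725189208984, 102.43281555175781), 88.73222351074219)
((-6.507179260253906, 33.24263000488281), (42.36778259277344, 102.49593353271484), 88.69184112548828)
((-6.265659332275391, -32.367313385009766), (42.21318435668945, 102.28026580810547), 88.72469329833984)
((-7.514068603515625, -99.36632537841797), (102.48140716552734, 42.98515319824219), 1.4281690120697021)
cover ((-133.7783966064453, -68.62926483154297), (54.35868453979492, 62.55992889404297), 89.62432861328125)
((-5.467914581298828, 96.87299346923828), (42.783531188964844, 102.27281188964844), 88.7493896484375)
((-7.4239501953125, -99.31483459472656), (102.57868957519531, 42.87163543701172), 1.4842371940612793)
```

```bash
python3 -c "from workcell import *; print(sign_off())"
```

```text
the job is handed in; nothing more can be done
None
```

I handed in the job at about 66 s: four coupons loaded flat on the mat, start button pressed down and let go, cover slid back to its starting position. In the last picture the two middle coupons were not measured, but I had seen them lying flat just before and did not touch them again.

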